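Weigh a spares order, pack it and hasp the case

TASK

Switch the bench scale on with its green key and zero the empty pan with the yellow key, then stack all the blue cartons flat and squarely in one column in the middle of the pan, their long sides running from the front of the scale to its back, and with the column standing free press the blue key to hold the weight and then the white key to store it. After that lay all the cartons in the case, switch the scale off with the green key once its pan is empty, shut the lid and swing the hasp fully down over the staple. Press one key at a time and right down, never the green or yellow key with a carton on the pan nor the blue or white key with the pan empty, and leave the piston and the brake pad where they stand.

Things in the scene. Friction and masses are not known exactly. Their poses are not given: they have to be found in the camera images.
- scale: white bench scale, fixed, 266 (x) x 156 (y) mm, housing top at 40 mm; origin on its underside midway between its sides, 110 mm behind its front edge; the front faces its own -x. One row of four keys along y, 82 mm in front of the origin, 38 mm apart, from +y (left) to -y: green, yellow, blue, white. Behind them the pan, then an upright display head 150 mm wide, 168 mm high
- pan: the scale's flat steel pan, 158 (x) x 150 (y) mm, does not move on the scale, its centre 85 mm or more in front of the display head; origin 40 mm above the worktop, 37 mm behind the scale's origin; x and y axes as the scale's.
- pan_top (a point): centre of the pan's upper surface, 66 mm above the worktop; same axes as the scale
- key_power (a joint): green power key (on and off): oblong key cap, 26 (x) x 22 (y) mm, top 50 mm above the worktop. Spring key, joint value 0 up to 0.005 m fully down (about 1.5 N to start it, 5 N fully down); it counts as pressed beyond 0.0035 m and springs back when let go.
- key_power_top (a point): centre of the green key's top face
- key_zero (a joint): yellow zero key: oblong key cap, 26 (x) x 22 (y) mm, top 50 mm above the worktop. Spring key, joint value 0 up to 0.005 m fully down (about 1.5 N to start it, 5 N fully down); it counts as pressed beyond 0.0035 m and springs back when let go.
- key_zero_top (a point): centre of the yellow key's top face
- key_hold (a joint): blue hold key: oblong key cap, 26 (x) x 22 (y) mm, top 50 mm above the worktop. Spring key, joint value 0 up to 0.005 m fully down (about 1.5 N to start it, 5 N fully down); it counts as pressed beyond 0.0035 m and springs back when let go.
- key_hold_top (a point): centre of the blue key's top face
- key_store (a joint): white store key: oblong key cap, 26 (x) x 22 (y) mm, top 50 mm above the worktop. Spring key, joint value 0 up to 0.005 m fully down (about 1.5 N to start it, 5 N fully down); it counts as pressed beyond 0.0035 m and springs back when let go.
- key_store_top (a point): centre of the white key's top face
- case: open aluminium transit case with dark edges, fixed to the worktop, outside 160 (x) x 222 (y) mm, walls and floor 6 mm, rim 84 mm above the worktop; inside 148 (x) x 210 (y) mm and 78 mm deep, room for two cartons side by side along y and two layers. Origin at the centre of its underside; front faces -x of its own frame, lid hinged along the rear (+x) rim, hinge line 80 mm behind the origin, 84 mm above the worktop.
- lid (a joint): lid of the case, a flat plate 160 x 222 x 8 mm: 0 shut, 1.70 rad at its stop just past upright (it stands open there by itself at the start). Once pulled forward past upright it sinks shut in one or two seconds under its own weight, damped; reaching behind its upper edge and pulling towards the case's front is enough.
- lid_edge (a point): middle of the lid's free edge; the edge runs 111 mm to either side along the case's y
- hasp (a joint): steel hasp strap hinged on the lid's free edge, 36 mm wide, 66 mm long, 4 mm thick, slotted near its free end: 0 hanging flat against the front wall over the staple (lid shut), 1.57 sticking straight out of the front edge in the lid's plane, 2.6 its stop. Light friction holds it wherever it is left (1 to 2 N moves it).
- hasp_hinge (a point): middle of the hasp's hinge line (along the case's y) on the lid's free edge; with the lid shut 88.5 mm above the worktop and 3.5 mm in front of the case's front wall
- hasp_tip (a point): middle of the hasp strap's free end, 66 mm from its hinge. The staple it goes over sticks 13.5 mm out of the front wall between 34 and 52 mm above the worktop, so push the strap home above it, on its upper 30 mm.
- carton_1: closed blue carton, one of two or three alike, 55 (x) x 85 (y) x 35 (z) mm, about 0.16 kg, origin at the centre of its underside (35 mm below its top); the same either way up. Always there; lies flat on the worktop at the start, maybe with carton_3 on top.
- carton_2: closed blue carton, one of two or three alike, 55 (x) x 85 (y) x 35 (z) mm, about 0.16 kg, origin at the centre of its underside (35 mm below its top); the same either way up. May be absent; lies flat on the worktop at the start.
- carton_3: closed blue carton, one of two or three alike, 55 (x) x 85 (y) x 35 (z) mm, about 0.16 kg, origin at the centre of its underside (35 mm below its top); the same either way up. May be absent; lies flat on top of carton_1 at the start.
- piston_1: bystander: alloy piston standing behind the case, 60 mm across, 54 mm high; origin at the centre of its underside
- brake_pad_1: bystander: brake pad lying behind the case, 42 x 84 x 12 mm; origin at the centre of its underside

How it is judged:
On the way, in this order (a step that is already met when the one before it is completed fails the run):
1. the green key is pressed with the pan empty (scale on) (value of joint key_power above 0.0035 m and horizontal distance between each of carton_1, carton_2, carton_3 and pan_top above 0.1 m), for 0.04 s.
2. then the yellow key is pressed with the pan empty (zeroed) (value of joint key_zero above 0.0035 m and horizontal distance between each of carton_1, carton_2, carton_3 and pan_top above 0.1 m), for 0.04 s.
3. all the cartons stand flat in one square column in the middle of the pan, let go (horizontal distance between each of carton_1, carton_2, carton_3 and pan_top below 0.022 m and angle between the z axis of each of carton_1, carton_2, carton_3 and the z axis of pan, either way round below 0.12 rad and angle between the y axis of each of carton_1, carton_2, carton_3 and the x axis of pan, either way round below 0.2 rad and linear speed of each of carton_1, carton_2, carton_3 below 0.03 m/s and contact force between each of carton_1, carton_2, carton_3 and the fingers below 0.1 N and horizontal distance between carton_1 and carton_2 below 0.018 m and horizontal distance between each of carton_1, carton_2 and carton_3 below 0.018 m), for 0.3 s.
4. the blue key is pressed with the column standing free (all of step 3 and value of joint key_hold above 0.0035 m), for 0.04 s.
5. then the white key is pressed with the column standing free (all of step 3 and value of joint key_store above 0.0035 m), for 0.04 s.
6. the green key is pressed again with the pan empty (scale off) (all of step 1), for 0.04 s.
At the end, for the whole second after the job is handed in: all the cartons lie in the case at rest, lid shut (under 0.05 rad), hasp flat over the staple (under 0.16 rad). On the way: column within 22 mm of the pan's centre, 18 mm of one another and 0.2 rad of the pan's long side; a key counts as pressed beyond 3.5 mm (x of carton_1 in the frame of case between -0.074 and 0.074 m and y of carton_1 in the frame of case between -0.105 and 0.105 m and z of carton_1 in the frame of case between -0.01 and 0.083 m and linear speed of each of carton_1, carton_2, carton_3 below 0.03 m/s and x of carton_2 in the frame of case between -0.074 and 0.074 m and y of carton_2 in the frame of case between -0.105 and 0.105 m and z of carton_2 in the frame of case between -0.01 and 0.083 m and x of carton_3 in the frame of case between -0.074 and 0.074 m and y of carton_3 in the frame of case between -0.105 and 0.105 m and z of carton_3 in the frame of case between -0.01 and 0.083 m and value of joint lid below 0.05 rad and value of joint hasp below 0.16 rad); the robot touches nothing.
It fails at once if two keys pressed at once ((value of joint each of key_power, key_zero above 0.003 m and contact force between the fingers and scale above 0.5 N) or (value of joint each of key_power, key_hold above 0.003 m and contact force between the fingers and scale above 0.5 N) or (value of joint each of key_power, key_store above 0.003 m and contact force between the fingers and scale above 0.5 N) or (value of joint each of key_zero, key_hold above 0.003 m and contact force between the fingers and scale above 0.5 N) or (value of joint each of key_zero, key_store above 0.003 m and contact force between the fingers and scale above 0.5 N) or (value of joint each of key_hold, key_store above 0.003 m and contact force between the fingers and scale above 0.5 N)).
It fails at once if the green or yellow key pressed with a carton on the pan (value of joint any of key_power, key_zero above 0.0035 m and contact force between the fingers and scale above 0.5 N and contact force between any of carton_1, carton_2, carton_3 and pan above 0.05 N).
It fails at once if the blue or white key pressed with the pan empty (value of joint any of key_hold, key_store above 0.0035 m and contact force between the fingers and scale above 0.5 N and contact force between each of carton_1, carton_2, carton_3 and pan below 0.05 N).
It fails at once if the piston or the brake pad displaced by more than 3 cm (distance of any of piston_1, brake_pad_1 from where it was at the start of the episode above 0.03 m).
Of carton_2, carton_3 only 1 to 2 are there at a start; the rules pass over those that are not, and their reading is None.
At some moment in a run one of carton_1, carton_2, carton_3 may be knocked a few centimetres aside while the robot is not near it.
Once in a run the grip may slacken for a moment while it holds something.
It also fails if it takes over 210 s, if anything falls off the work surface, if the arm or the gripper's body presses on something with over 40 N, if the wrist force passes 120 N, or if a joint passes its speed limit or range.

ROBOT

A 6-joint arm with a two-finger parallel gripper is mounted at the origin on a cart in front of the work surface, level with it; the furniture and walls round the work are solid. World frame = base frame: x ahead of the robot, y to its left, z up, the work surface at z = 0. Lengths are in m, angles in rad, forces in N, time in s.
With the tool pointing down it reaches from about 0.325 to 0.775 m from the base axis. Payload 5.5 kg.
Tool frame: the origin (TCP) lies between the finger pads; the fingertips stand 17 mm ahead of it and the grasp point (between the pads) lies 2 mm behind it; z points along the fingers, y is the line along which they close (so a half turn about z gives the same grasp; the last joint's range is limited). The gripper opens to 85 mm and grips with 20 to 120 N. Pads are 22 mm wide; open, the fingers measure 114 mm over their backs; the gripper's body (76 mm by 85 mm) begins 54 mm behind the grasp point. The pads swing forward as they close: fully open they stand 13 mm farther back than shut.
Start: joints at [-1.364, 0.091, 1.231, -0, 1.82, -0.057], TCP at [0.156, -0.579, 0.248] pointing down, gripper open.
Joint ranges: [-2.87, 2.87], [-0.86, 2.18], [0.17, 2.46], [-1.51, 4.65], [0.06, 2.69], [-2.65, 2.65]. Speed limits (rad/s): [2.57, 2.57, 3.01, 3.14, 3.14, 3.14].

INTERFACE

Orientations are given as a unit quaternion [x, y, z, w].
In Python, from cell import monitor, get_image, ticket gives the robot as it stands.
- The arm moves only by the tool jog_arm, never from a script. Its argument "steps" is a list of rows, each an object with "slide": the shift along the tool's x, y, z in mm, a list of three; "roll": the turn about the tool's z in rad. A call has 1 to 20 rows; each row shifts and turns the commanded pose from where the row before left it, along the tool's axes as they then stand; what a row does not reach is not made up. A row lasts 1/8 s, in which the tool goes at most 62.5 mm and 10.7 degrees, less where a joint would pass 70% of its speed; a pose out of reach is approached as far as the arm can. A call with a gripper value outside its range is refused whole. "grip" is the closure in counts, from 0 (fully open) to 255 (shut), set as the call begins (left out, the last holds). The fingers move at their own pace and stop on an object; "squeeze" is the grip in N (left out, the last holds). Time passes only in rows, so rows that do not move let the fingers close. It gives the time, the measured TCP pose, the force, the opening and the grip force at its end, in the units of the state.
- monitor.sense(): the state, without advancing time (a new reading comes with each control period).
- get_image(name): name is "side" or "top"; returns a dict with "image" (480x640x3 uint8, red, green, blue), "camera_matrix" (3x3 intrinsics, pixels), "world_from_camera" (4x4, takes a point from camera to world coordinates). Camera axes: x right, y down, z forward; pixel columns grow to the right and rows downward; lengths in m; the calibration is good to about 2 mm. A picture is of the moment at which its call begins. There is no depth.
- ticket.job_done(): hands the job in; it is judged then, once.
The state is a dict: "t": time; "joints": joint angles; "qd": joint speeds; "effort": joint torques, N m; "ee_pos": TCP position; "ee_rot": TCP orientation; "force": force on the tool from outside, world axes, zero at the start; "moment": the same for the moment, N m; "gripper_width": finger opening in m; "finger_force": force on a finger pad.
Only numpy, scipy, OpenCV 4.12 (cv2) and the standard library are available. Lean on these libraries where they do the work, as an engineer would, in place of code of your own. Each camera call takes 0.05 s, during which the arm holds its last target. There are 200 camera calls.

## Working session

There is one attempt and no reset: what is moved stays moved. The work goes in short steps, Python scripts to look and compute and a tool call to move; the robot and the scene stay as the last step left them, time stands still between calls to the robot, and variables do not carry over. Pictures are saved under pics/ and viewed, at most 14 in all, crops included, and the job is handed in when it is done.

Besides the shell and the picture viewer there is one more tool, called by a JSON object that holds its "name" and its "arguments". jog_arm: Moves the arm, as the interface text tells. Its arguments: {"type":"object","properties":{"steps":{"type":"array"},"grip":{"type":"number"},"squeeze":{"type":"number"}},"required":["steps"]}

```bash
mkdir -p pics; cat > h.py <<'E'
import numpy as np, cv2
from cell import monitor, get_image, ticket
def snap(n,f):
    d=get_image(n); cv2.imwrite(f'pics/{f}.png',d['image'][:,:,::-1]); return d
def ray(d,u,v):
    K=np.array(d['camera_matrix']);T=np.array(d['world_from_camera'])
    r=T[:3,:3]@np.linalg.solve(K,[u,v,1.]); return T[:3,3],r
def pix2(d,u,v,z):
    o,r=ray(d,u,v); return o+r*(z-o[2])/r[2]
def proj(d,p):
    K=np.array(d['camera_matrix']);T=np.linalg.inv(np.array(d['world_from_camera']))
    q=K@(T[:3,:3]@np.array(p,float)+T[:3,3]); return q[:2]/q[2]
E
python3 - <<'E'
from h import *
import pickle
D={n:snap(n,n+'0') for n in('top','side')}
pickle.dump(D,open('d0.pkl','wb'))
for n in D: print(n,np.round(D[n]['world_from_camera'],3).tolist(),np.round(D[n]['camera_matrix'],1).tolist())
print(monitor.sense())
E
```

```text
top [[-0.02, -0.995, 0.103, 0.423], [-1.0, 0.019, -0.005, 0.027], [0.003, -0.103, -0.995, 1.318], [0.0, 0.0, 0.0, 1.0]] [[479.1, 0.0, 323.1], [0.0, 479.1, 243.4], [0.0, 0.0, 1.0]]
side [[-0.869, -0.215, 0.445, 0.013], [-0.494, 0.407, -0.768, 0.921], [-0.016, -0.888, -0.46, 0.618], [0.0, 0.0, 0.0, 1.0]] [[563.8, 0.0, 315.8], [0.0, 563.8, 241.6], [0.0, 0.0, 1.0]]
{'t': 0.1, 'joints': array([-1.36371358e+00,  9.17768953e-02,  1.23178103e+00,  1.01907538e-05,
        1.81979758e+00, -5.66835030e-02]), 'qd': array([-0.00040632, -0.00100218, -0.00215158, -0.00029445,  0.00075772,
        0.00080329]), 'effort': array([ 2.59184948e-03, -4.60217214e+01, -4.19217896e+01,  2.15886666e-05,
        1.05794452e-02, -2.13282379e-05]), 'ee_pos': array([ 0.15639527, -0.57902376,  0.24725912]), 'ee_rot': array([ 9.91315469e-01,  1.31502334e-01, -6.12951016e-05, -8.79306447e-04]), 'force': array([-0.59778564, -0.49773215, -0.31526627]), 'moment': array([-0.05191328, -0.04529982,  0.01212962]), 'finger_force': 0.0, 'gripper_width': 0.08524147182930687}
```

View pics/top0.png

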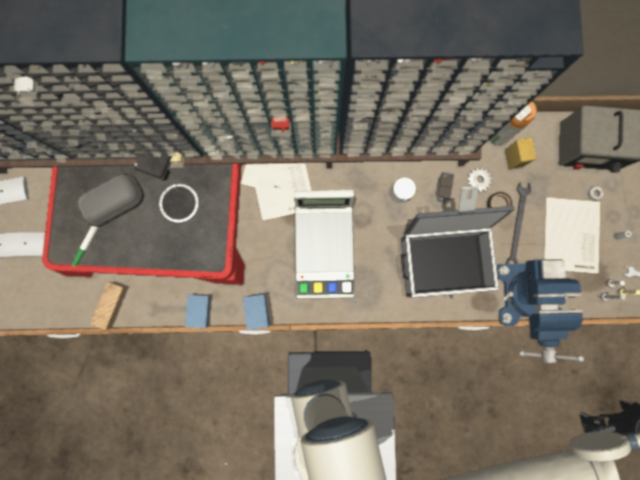

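View pics/side0.png

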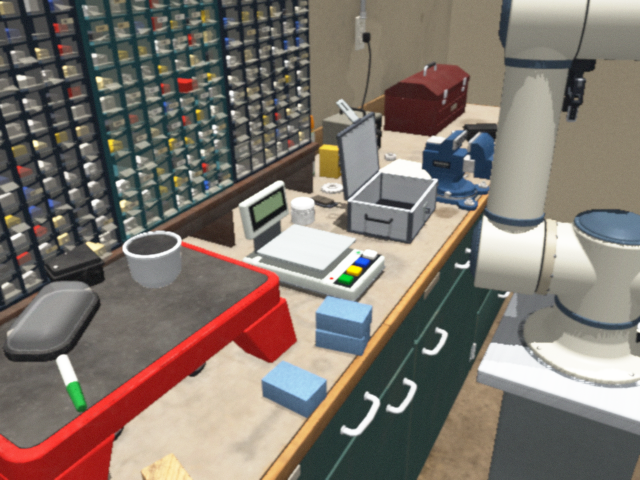

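Top view: scale with its keys along row 288 (green 303, yellow 318, blue 333, white 347); the case lies at (450,262) with its lid open at the rear. A two-carton stack is at (257,311) and a single carton at (198,310). Now measure.

```bash
python3 - <<'E'
from h import *
import pickle
D=pickle.load(open('d0.pkl','rb'));d=D['top'];im=d['image']
hsv=cv2.cvtColor(im,cv2.COLOR_RGB2HSV)
m=cv2.inRange(hsv,(98,70,60),(118,220,230));m[:,300:]=0
for c in cv2.findContours(m,0,2)[0]:
    if cv2.contourArea(c)>200:
        r=cv2.minAreaRect(c);print(r)
        for z in(.035,.07):
            b=np.array([pix2(d,*p,z)[:2] for p in cv2.boxPoints(r)])
            e=[b[1]-b[0],b[2]-b[1]]; print(z,np.round(b.mean(0),4),[(round(np.linalg.norm(q),4),round(np.degrees(np.arctan2(q[1],q[0])),1)) for q in e])
# keys
for n,lo,hi in(('green',(50,120,60),(75,255,255)),('yellow',(18,120,90),(35,255,255)),('blue',(105,120,90),(130,255,255))):
    k=cv2.inRange(hsv,lo,hi);s=np.zeros_like(k);s[278:298,295:356]=1;k*=s
    y,x=np.nonzero(k);print(n,len(x),x.mean(),y.mean(),np.round(pix2(d,x.mean(),y.mean(),.05),4))
cv2.imwrite('pics/crop1.png',cv2.resize(im[180:310,285:515,::-1],None,fx=3.4,fy=3.4,interpolation=cv2.INTER_CUBIC))
E
```

```text
green 61 303.44262295081967 287.44262295081967 [0.4383 0.0752 0.05  ]
yellow 90 317.8777777777778 287.05555555555554 [0.4385 0.0372 0.05  ]
blue 73 332.2191780821918 286.9178082191781 [ 0.4382 -0.0006  0.05  ]
```

View pics/crop1.png

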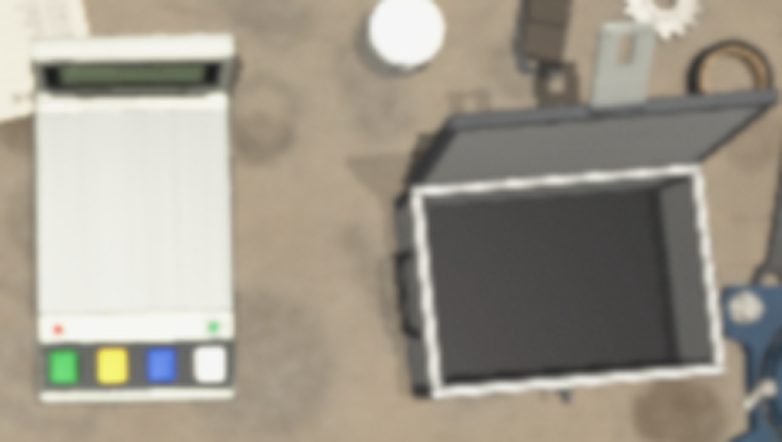

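Crop: key row at crop y≈366, pan above it; case rim corners at crop (412,188),(700,168),(722,372),(435,397); hasp strap sticks up/back from the lid edge at (625,60).

```bash
python3 - <<'E'
from h import *
import pickle
D=pickle.load(open('d0.pkl','rb'));d=D['top'];im=d['image']
hsv=cv2.cvtColor(im,cv2.COLOR_RGB2HSV)
print(hsv[311,257],hsv[310,198])
m=cv2.inRange(hsv,(98,80,60),(125,255,255));m[:280]=0;m[:,300:]=0
for c in cv2.findContours(m,0,2)[0]:
    if cv2.contourArea(c)>100:
        r=cv2.minAreaRect(c);print(r)
        for z in(.035,.07):
            b=np.array([pix2(d,*p,z)[:2] for p in cv2.boxPoints(r)])
            e=[b[1]-b[0],b[2]-b[1]]; print(z,np.round(b.mean(0),4),[(round(np.linalg.norm(q),4),round(np.degrees(np.arctan2(q[1],q[0])),1)) for q in e])
C=np.array([pix2(d,285+x/3.4,180+y/3.4,.084)[:2] for x,y in((412,188),(700,168),(722,372),(435,397))])
print('case',C.round(4).tolist(),C.mean(0))
for i in range(4):
    q=C[(i+1)%4]-C[i];print(np.linalg.norm(q),np.degrees(np.arctan2(q[1],q[0])))
# white key and pan
for p in ((210,365),):print(pix2(d,285+p[0]/3.4,180+p[1]/3.4,.05))
for p in ((40,97),(230,97),(40,312),(230,312)):print('pan',pix2(d,285+p[0]/3.4,180+p[1]/3.4,.066))
s=D['side']['image']
cv2.imwrite('pics/crop2.png',cv2.resize(s[100:440,230:450,::-1],None,fx=1.75,fy=1.75,interpolation=cv2.INTER_CUBIC))
for n,z in(('a',.05),):pass
E
```

```text
[103  61 185] [103  62 186]
case [[0.5675, -0.1947], [0.5786, -0.4157], [0.4231, -0.4237], [0.4086, -0.2061]] [ 0.4944461  -0.31007101]
0.22124149411038427 -87.10686648878823
0.15573319301299587 -177.05800310690418
0.21802673594262137 93.81518026203875
0.15927741327736258 4.107579045847104
[ 0.43627035 -0.03896431  0.05      ]
pan [0.64646055 0.08912781 0.066     ]
pan [ 0.64364372 -0.05882693  0.066     ]
pan [0.47918469 0.09145291 0.066     ]
pan [ 0.47634865 -0.05449437  0.066     ]
```

View pics/crop2.png

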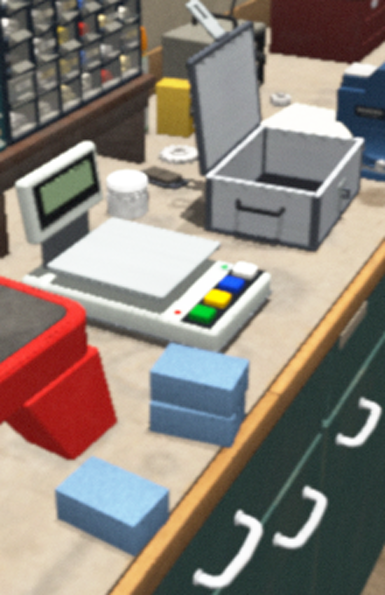

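```bash
cat >> h.py <<'E'
def cartons(d,zs,box=(280,340,150,300),n=1):
    hsv=cv2.cvtColor(d['image'],cv2.COLOR_RGB2HSV)
    m=cv2.inRange(hsv,(97,45,60),(110,200,255));k=np.zeros_like(m);k[box[0]:box[1],box[2]:box[3]]=1;m=m*k
    m=cv2.morphologyEx(m,cv2.MORPH_OPEN,np.ones((3,3)))
    for c in cv2.findContours(m,0,2)[0]:
        if cv2.contourArea(c)>150:
            # mask pixel edges: grow by half a pixel each side
            ctr,(w,h),a=cv2.minAreaRect(c);r=(ctr,(w+1,h+1),a);print('px',np.round(ctr,1),round(w,1),round(h,1),round(a,1))
            for z in zs:
                b=np.array([pix2(d,*p,z)[:2] for p in cv2.boxPoints(r)])
                print(' z',z,b.mean(0).round(4),[(round(np.linalg.norm(q),4),round(np.degrees(np.arctan2(q[1],q[0]))%180,1)) for q in(b[1]-b[0],b[2]-b[1])])
E
python3 - <<'E'
from h import *
import pickle
D=pickle.load(open('d0.pkl','rb'));cartons(D['top'],(.035,.07))
d=D['side']
for t,px in(('single top corners',[(56,498),(93,459),(169,487),(131,523)]),):
    P=np.array([pix2(d,230+x/1.75,100+y/1.75,.035)[:2] for x,y in px]);print(t,P.round(4).tolist(),P.mean(0))
P=np.array([pix2(d,230+x/1.75,100+y/1.75,.07)[:2] for x,y in[(152,378),(172,344),(249,357),(239,393)]]);print(P.round(4).tolist(),P.mean(0))
P=[pix2(d,230+x/1.75,100+y/1.75,.05)[:2].round(4).tolist() for x,y in[(203,312),(218,297),(232,283),(245,269)]];print('keys',P)
P=np.array([pix2(d,230+x/1.75,100+y/1.75,.066)[:2] for x,y in[(48,264),(115,220),(220,243),(160,296)]]);print('pan',P.round(4).tolist(),P.mean(0))
E
```

```text
px [255.9 311.2] 31.7 21.6 82.4
 z 0.035 [0.3782 0.2028] [(np.float64(0.06), np.float64(96.4)), (np.float64(0.0861), np.float64(7.2))]
 z 0.07 [0.3794 0.198 ] [(np.float64(0.0584), np.float64(96.4)), (np.float64(0.0837), np.float64(7.2))]
px [197.2 310.6] 21.1 30.7 4.8
 z 0.035 [0.3829 0.3585] [(np.float64(0.0833), np.float64(175.8)), (np.float64(0.0589), np.float64(84.1))]
 z 0.07 [0.384  0.3495] [(np.float64(0.081), np.float64(175.8)), (np.float64(0.0573), np.float64(84.1))]
single top corners [[0.4161, 0.3947], [0.4159, 0.3357], [0.3372, 0.3357], [0.3437, 0.3899]] [0.37822993 0.36401025]
[[0.4064, 0.2425], [0.418, 0.1809], [0.3395, 0.1655], [0.3226, 0.225]] [0.37164586 0.20344868]
keys [[0.4335, 0.0805], [0.4334, 0.043], [0.4333, 0.0062], [0.4342, -0.0319]]
pan [[0.6326, 0.0928], [0.6248, -0.0464], [0.4771, -0.0511], [0.4792, 0.0961]] [0.55341573 0.02284362]
```

{"name": "jog_arm", "arguments": {"steps": [{"slide": [0, 0, -10], "roll": 0.132}, {"slide": [0, 0, -10], "roll": 0.132}, {"slide": [17.5, -41, 0], "roll": 0}, {"slide": [17.5, -41, 0], "roll": 0}, {"slide": [17.5, -41, 0], "roll": 0}, {"slide": [17.5, -41, 0], "roll": 0}, {"slide": [17.5, -41, 0], "roll": 0}, {"slide": [17.5, -41, 0], "roll": 0}, {"slide": [17.5, -41, 0], "roll": 0}, {"slide": [17.5, -41, 0], "roll": 0}, {"slide": [17.5, -41, 0], "roll": 0}, {"slide": [17.5, -41, 0], "roll": 0}, {"slide": [17.5, -41, 0], "roll": 0}, {"slide": [17.5, -41, 0], "roll": 0}, {"slide": [17.5, -41, 0], "roll": 0}, {"slide": [17.5, -41, 0], "roll": 0}, {"slide": [17.5, -41, 0], "roll": 0}, {"slide": [17.5, -41, 0], "roll": 0}], "grip": 255, "squeeze": 40}}

```text
t: 2.35
ee_pos: [0.4368, 0.0782, 0.2679]
ee_rot: [1.0, 0.0, -0.0, 0.0]
force: [-0.0, -0.1, -0.5]
gripper_width: 0.0001
finger_force: 0.0
```

{"name": "jog_arm", "arguments": {"steps": [{"slide": [0, 0, 45], "roll": 0}, {"slide": [0, 0, 45], "roll": 0}, {"slide": [0, 0, 45], "roll": 0}, {"slide": [0, 0, 45], "roll": 0}, {"slide": [0, 0, 15], "roll": 0}, {"slide": [0, 0, 4], "roll": 0}, {"slide": [0, 0, 0], "roll": 0}, {"slide": [0, 0, 0], "roll": 0}]}}

```text
t: 3.35
ee_pos: [0.4377, 0.0768, 0.0712]
ee_rot: [1.0, -0.0, 0.002, -0.0]
force: [0.6, 0.9, 0.3]
gripper_width: 0.0001
finger_force: 0.0
```

```bash
python3 - <<'E'
from h import *
d=snap('side','side1')
t=snap('top','t1')
a=cv2.resize(d['image'][200:320,260:420,::-1],None,fx=4,fy=4,interpolation=cv2.INTER_CUBIC)
cv2.imwrite('pics/c3.png',a)
E
```

```text
(no output)
```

View pics/c3.png

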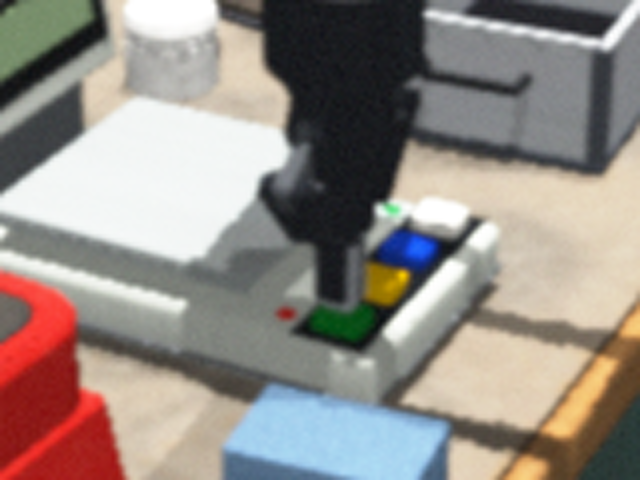

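The fingertip (crop 340,305) stands over the green key (343,320).

{"name": "jog_arm", "arguments": {"steps": [{"slide": [0, 0, 4], "roll": 0}, {"slide": [0, 0, 4], "roll": 0}, {"slide": [0, 0, 2], "roll": 0}, {"slide": [0, 0, 0], "roll": 0}, {"slide": [0, 0, 0], "roll": 0}]}}

```text
t: 4.08
ee_pos: [0.4373, 0.0768, 0.0618]
ee_rot: [1.0, -0.0, 0.001, -0.0]
force: [-5.4, -0.5, 16.2]
gripper_width: 0.0
finger_force: 7.4
```

{"name": "jog_arm", "arguments": {"steps": [{"slide": [0, 0, -10], "roll": 0}, {"slide": [0, 0, -10], "roll": 0}, {"slide": [0, 19, 0], "roll": 0}, {"slide": [0, 19, 0], "roll": 0}, {"slide": [0, 0, 0], "roll": 0}, {"slide": [0, 0, 10], "roll": 0}, {"slide": [0, 0, 6], "roll": 0}, {"slide": [0, 0, 4], "roll": 0}, {"slide": [0, 0, 0], "roll": 0}, {"slide": [0, 0, 0], "roll": 0}]}}

```text
t: 5.32
ee_pos: [0.4365, 0.0392, 0.0618]
ee_rot: [1.0, 0.0, 0.0, -0.0]
force: [-9.1, 0.5, 17.9]
gripper_width: -0.0
finger_force: 8.9
```

{"name": "jog_arm", "arguments": {"steps": [{"slide": [0, 0, -20], "roll": 0}, {"slide": [0, 0, -40], "roll": 0}, {"slide": [0, 0, -40], "roll": 0}, {"slide": [0, 0, -40], "roll": 0}], "grip": 0}}

```text
t: 5.82
ee_pos: [0.4362, 0.0392, 0.1998]
ee_rot: [1.0, 0.0, -0.001, -0.0]
force: [-0.7, 0.6, 0.3]
gripper_width: 0.0721
finger_force: 0.0
```

```bash
python3 - <<'E'
from h import *
d=snap('top','t2');cartons(d,(.035,.07))
print(monitor.sense()['ee_pos'])
E
```

```text
px [255.8 311.2] 31.5 21.6 81.9
 z 0.035 [0.3782 0.2031] [(np.float64(0.0601), np.float64(97.0)), (np.float64(0.0858), np.float64(7.8))]
 z 0.07 [0.3794 0.1983] [(np.float64(0.0585), np.float64(97.0)), (np.float64(0.0834), np.float64(7.8))]
px [197.2 310.6] 21.1 30.7 4.8
 z 0.035 [0.3829 0.3585] [(np.float64(0.0833), np.float64(175.8)), (np.float64(0.0589), np.float64(84.1))]
 z 0.07 [0.384  0.3495] [(np.float64(0.081), np.float64(175.8)), (np.float64(0.0573), np.float64(84.1))]
[0.43790952 0.03918289 0.20605185]
```

{"name": "jog_arm", "arguments": {"steps": [{"slide": [-12, -32, 0], "roll": 0}, {"slide": [-12, -32, 0], "roll": 0}, {"slide": [-12, -32, 0], "roll": 0}, {"slide": [-12, -32, 0], "roll": 0}, {"slide": [-11, -33, 0], "roll": -0.13}, {"slide": [0, 0, 40], "roll": 0}, {"slide": [0, 0, 40], "roll": 0}, {"slide": [0, 0, 40], "roll": 0}, {"slide": [0, 0, 15], "roll": 0}, {"slide": [0, 0, 5], "roll": 0}, {"slide": [0, 0, 0], "roll": 0}, {"slide": [0, 0, 0], "roll": 0}]}}

```text
t: 7.38
ee_pos: [0.3785, 0.2001, 0.0609]
ee_rot: [0.998, 0.065, 0.001, -0.0]
force: [-0.3, 0.8, 0.2]
gripper_width: 0.0856
finger_force: 0.0
```

{"name": "jog_arm", "arguments": {"steps": [{"slide": [0, 0, 0], "roll": 0}, {"slide": [0, 0, 0], "roll": 0}, {"slide": [0, 0, 0], "roll": 0}, {"slide": [0, 0, 0], "roll": 0}, {"slide": [0, 0, 0], "roll": 0}], "grip": 255, "squeeze": 40}}

```text
t: 8.0
ee_pos: [0.378, 0.1999, 0.0601]
ee_rot: [0.998, 0.065, 0.001, -0.0]
force: [0.0, 0.1, 6.2]
gripper_width: 0.0544
finger_force: 43.3
```

{"name": "jog_arm", "arguments": {"steps": [{"slide": [0, 0, -20], "roll": 0}, {"slide": [0, 0, -35], "roll": 0}, {"slide": [0, 0, -35], "roll": 0}, {"slide": [0, 0, -10], "roll": 0.13}, {"slide": [30, 30, 0], "roll": 0}, {"slide": [30, 30, 0], "roll": 0}, {"slide": [30, 30, 0], "roll": 0}, {"slide": [30, 30, 0], "roll": 0}, {"slide": [30, 30, 0], "roll": 0}, {"slide": [28, 30, 0], "roll": 0}, {"slide": [0, 0, 0], "roll": 0}]}}

```text
t: 9.38
ee_pos: [0.556, 0.0176, 0.1572]
ee_rot: [1.0, -0.002, -0.002, 0.0]
force: [-0.0, 1.4, -1.6]
gripper_width: 0.0543
finger_force: 42.9
```

{"name": "jog_arm", "arguments": {"steps": [{"slide": [0, 0, 35], "roll": 0}, {"slide": [0, 0, 20], "roll": 0}, {"slide": [0, 0, 8], "roll": 0}, {"slide": [0, 0, 3], "roll": 0}, {"slide": [0, 0, 0], "roll": 0}]}}

```text
t: 10.0
ee_pos: [0.5559, 0.0199, 0.0942]
ee_rot: [1.0, 0.0, 0.001, 0.0]
force: [-0.5, 0.1, -1.7]
gripper_width: 0.0545
finger_force: 42.9
```

{"name": "jog_arm", "arguments": {"steps": [{"slide": [0, 0, 2], "roll": 0}, {"slide": [0, 0, 1.5], "roll": 0}, {"slide": [0, 0, 0], "roll": 0}]}}

```text
t: 10.38
ee_pos: [0.556, 0.0196, 0.0911]
ee_rot: [1.0, -0.0, 0.001, 0.0]
force: [-1.8, 0.3, 4.4]
gripper_width: 0.054
finger_force: 43.6
```

{"name": "jog_arm", "arguments": {"steps": [{"slide": [0, 0, 0], "roll": 0}, {"slide": [0, 0, 0], "roll": 0}, {"slide": [0, 0, 0], "roll": 0}, {"slide": [0, 0, -20], "roll": 0}, {"slide": [0, 0, -40], "roll": 0}, {"slide": [0, 0, -50], "roll": 0}, {"slide": [-45, -20, 0], "roll": 0}, {"slide": [-45, -20, 0], "roll": 0}, {"slide": [-45, -20, 0], "roll": 0}], "grip": 0}}

```text
t: 11.5
ee_pos: [0.4195, 0.0801, 0.2016]
ee_rot: [1.0, -0.0, 0.001, -0.0]
force: [0.0, -0.4, -0.1]
gripper_width: 0.0854
finger_force: 0.0
```

```bash
python3 - <<'E'
from h import *
d=snap('top','t3');cartons(d,(.035,.07))
cartons(d,(.101,),(190,290,290,360))
print(monitor.sense()['ee_pos'])
E
```

```text
px [197.2 310.6] 21.0 30.8 5.2
 z 0.035 [0.383  0.3584] [(np.float64(0.0834), np.float64(175.3)), (np.float64(0.0587), np.float64(83.7))]
 z 0.07 [0.3841 0.3494] [(np.float64(0.0811), np.float64(175.3)), (np.float64(0.0571), np.float64(83.7))]
px [323.5 241.5] 31.0 19.0 90.0
 z 0.101 [0.5537 0.0203] [(np.float64(0.0513), np.float64(88.9)), (np.float64(0.0823), np.float64(178.8))]
[0.41555502 0.08200762 0.20180099]
```

View pics/t3.png

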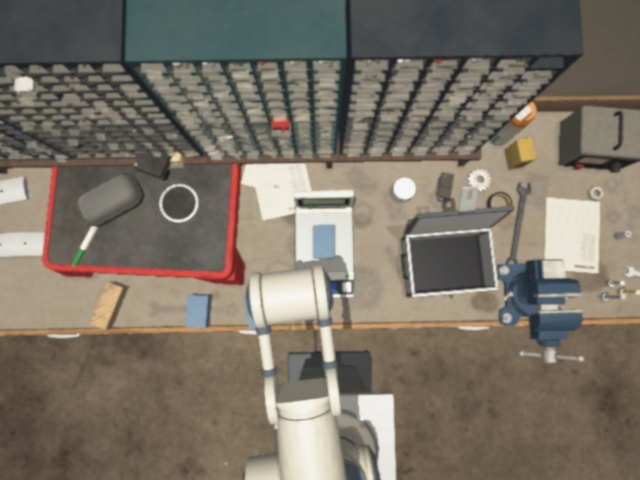

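The first carton is on the pan at (323,241), well centred; the arm hides the lower stack carton at (253,312). Next I take that one.

{"name": "jog_arm", "arguments": {"steps": [{"slide": [-14, -40, 0], "roll": 0}, {"slide": [-14, -40, 0], "roll": 0}, {"slide": [-14, -40, 0], "roll": 0}, {"slide": [0, 0, 0], "roll": -0.13}, {"slide": [0, 0, 50], "roll": 0}, {"slide": [0, 0, 50], "roll": 0}, {"slide": [0, 0, 30], "roll": 0}, {"slide": [0, 0, 0], "roll": 0}, {"slide": [0, 0, 0], "roll": 0}]}}

```text
t: 12.68
ee_pos: [0.3796, 0.2001, 0.0722]
ee_rot: [0.998, 0.065, 0.001, -0.001]
force: [-0.1, 0.2, -0.4]
gripper_width: 0.0856
finger_force: 0.0
```

```bash
python3 - <<'E'
from h import *
d=snap('side','s4')
cv2.imwrite('pics/c4.png',cv2.resize(d['image'][220:420,230:430,::-1],None,fx=2.5,fy=2.5,interpolation=cv2.INTER_CUBIC))
E
```

```text
(no output)
```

View pics/c4.png

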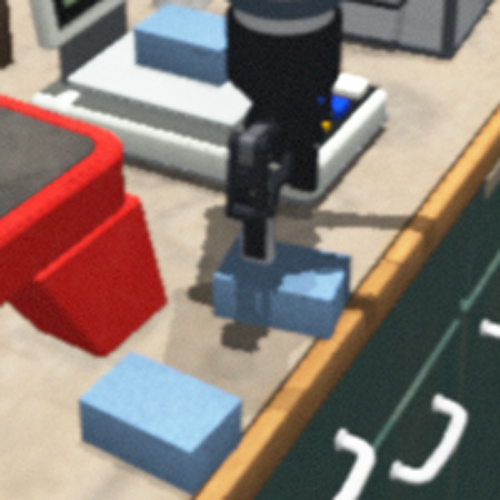

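```bash
python3 - <<'E'
from h import *
d=get_image('side')
for p,z in(((215,287),.035),((335,308),.035),((350,257),.035),((215,315),0),((328,338),0),((241,238),.035)):
    print(p,pix2(d,230+p[0]/2.5,220+p[1]/2.5,z).round(4))
E
```

```text
(215, 287) [0.4055 0.2481 0.035 ]
(335, 308) [0.3239 0.2301 0.035 ]
(350, 257) [0.3394 0.1728 0.035 ]
(215, 315) [0.4131 0.2358 0.    ]
(328, 338) [0.3327 0.2208 0.    ]
(241, 238) [0.4177 0.1888 0.035 ]
```

Side view: the gripper straddles the lower stack carton (finger at crop 258,245, carton 215–350), roughly centred.

{"name": "jog_arm", "arguments": {"steps": [{"slide": [0, -3, 25], "roll": -0.03}, {"slide": [0, 0, 15], "roll": 0}, {"slide": [0, 0, 5], "roll": 0}, {"slide": [0, 0, 0], "roll": 0}, {"slide": [0, 0, 0], "roll": 0}]}}

```text
t: 13.4
ee_pos: [0.3787, 0.2028, 0.0256]
ee_rot: [0.997, 0.08, 0.001, -0.0]
force: [0.3, 0.7, -0.3]
gripper_width: 0.0853
finger_force: 0.0
```

{"name": "jog_arm", "arguments": {"steps": [{"slide": [0, 0, 0], "roll": 0}, {"slide": [0, 0, 0], "roll": 0}, {"slide": [0, 0, 0], "roll": 0}, {"slide": [0, 0, 0], "roll": 0}, {"slide": [0, 0, 0], "roll": 0}], "grip": 255, "squeeze": 40}}

```text
t: 14.02
ee_pos: [0.3786, 0.2029, 0.0254]
ee_rot: [0.997, 0.08, 0.001, -0.0]
force: [-0.7, 1.1, 4.8]
gripper_width: 0.0544
finger_force: 43.5
```

{"name": "jog_arm", "arguments": {"steps": [{"slide": [0, 0, -20], "roll": 0}, {"slide": [0, 0, -50], "roll": 0}, {"slide": [0, 0, -50], "roll": 0}, {"slide": [0, 0, -45], "roll": 0.16}, {"slide": [30, 30.5, 0], "roll": 0}, {"slide": [30, 30.5, 0], "roll": 0}, {"slide": [30, 30.5, 0], "roll": 0}, {"slide": [30, 30.5, 0], "roll": 0}, {"slide": [30, 30.5, 0], "roll": 0}, {"slide": [27, 30.5, 0], "roll": 0}, {"slide": [0, 0, 0], "roll": 0}, {"slide": [0, 0, 0], "roll": 0}]}}

```text
t: 15.52
ee_pos: [0.5546, 0.0199, 0.1887]
ee_rot: [1.0, -0.0, -0.001, -0.0]
force: [0.5, 0.2, -2.2]
gripper_width: 0.0539
finger_force: 42.9
```

```bash
python3 - <<'E'
from h import *
print(monitor.sense()['ee_pos'])
d=snap('side','s5');t=snap('top','t5')
a=cv2.resize(d['image'][170:320,220:400,::-1],None,fx=3,fy=3,interpolation=cv2.INTER_CUBIC)
cv2.imwrite('pics/c5.png',a)
E
```

```text
[0.55459068 0.0198817  0.18865843]
```

View pics/c5.png

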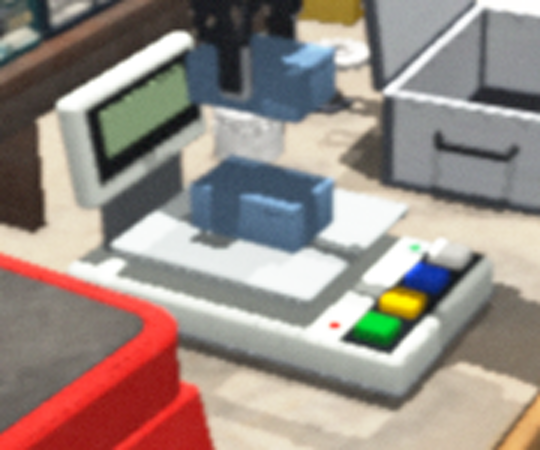

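The held carton (crop 188–333) hangs straight over the first (190–332).

{"name": "jog_arm", "arguments": {"steps": [{"slide": [1, 0, 30], "roll": 0}, {"slide": [0, 0, 20], "roll": 0}, {"slide": [0, 0, 8], "roll": 0}, {"slide": [0, 0, 3], "roll": 0}, {"slide": [0, 0, 1.5], "roll": 0}, {"slide": [0, 0, 0], "roll": 0}]}}

```text
t: 16.38
ee_pos: [0.5565, 0.0196, 0.1281]
ee_rot: [1.0, -0.0, 0.001, 0.0]
force: [-0.2, -0.1, -1.4]
gripper_width: 0.054
finger_force: 42.9
```

{"name": "jog_arm", "arguments": {"steps": [{"slide": [0, 0, 1.5], "roll": 0}, {"slide": [0, 0, 1.2], "roll": 0}, {"slide": [0, 0, 0], "roll": 0}]}}

```text
t: 16.75
ee_pos: [0.5566, 0.0196, 0.1264]
ee_rot: [1.0, -0.0, 0.001, 0.0]
force: [-2.1, -0.6, 5.3]
gripper_width: 0.0547
finger_force: 43.7
```

{"name": "jog_arm", "arguments": {"steps": [{"slide": [0, 0, 0], "roll": 0}, {"slide": [0, 0, 0], "roll": 0}, {"slide": [0, 0, 0], "roll": 0}, {"slide": [0, 0, -20], "roll": 0}, {"slide": [0, 0, -40], "roll": 0}, {"slide": [0, 0, -15], "roll": 0}, {"slide": [-35, -20, 0], "roll": 0}, {"slide": [-35, -40, 0], "roll": 0}, {"slide": [-35, -40, 0], "roll": 0}, {"slide": [-35, -40, 0], "roll": 0}], "grip": 0}}

```text
t: 18.0
ee_pos: [0.415, 0.1606, 0.1997]
ee_rot: [1.0, -0.0, 0.0, -0.0]
force: [1.3, 1.1, -0.3]
gripper_width: 0.0852
finger_force: 0.0
```

```bash
python3 - <<'E'
from h import *
d=snap('top','t6');cartons(d,(.035,),(280,340,150,245))
cartons(d,(.136,.101),(190,290,290,360))
print(monitor.sense()['ee_pos'])
E
```

```text
px [194. 311.] 30.0 16.0 90.0
 z 0.035 [0.382 0.367] [(np.float64(0.0452), np.float64(88.9)), (np.float64(0.0815), np.float64(0.4))]
px [324. 240.] 32.0 20.0 90.0
 z 0.136 [0.5537 0.0192] [(np.float64(0.0523), np.float64(88.9)), (np.float64(0.0824), np.float64(178.7))]
 z 0.101 [0.5575 0.0189] [(np.float64(0.0539), np.float64(88.9)), (np.float64(0.0849), np.float64(178.7))]
[0.41178348 0.16463258 0.20021857]
```

{"name": "jog_arm", "arguments": {"steps": [{"slide": [-7, -40, 0], "roll": 0}, {"slide": [-7, -40, 0], "roll": 0}, {"slide": [-7, -40, 0], "roll": 0}, {"slide": [-7, -40, 0], "roll": 0}, {"slide": [-7, -40, 0], "roll": 0.04}, {"slide": [0, 0, 0], "roll": 0}, {"slide": [0, 0, 50], "roll": 0}, {"slide": [0, 0, 50], "roll": 0}, {"slide": [0, 0, 45], "roll": 0}, {"slide": [0, 0, 20], "roll": 0}, {"slide": [0, 0, 8], "roll": 0}, {"slide": [0, 0, 0], "roll": 0}, {"slide": [0, 0, 0], "roll": 0}]}}

```text
t: 19.68
ee_pos: [0.3823, 0.3604, 0.0287]
ee_rot: [1.0, -0.02, 0.001, -0.001]
force: [0.5, -0.4, 0.5]
gripper_width: 0.0855
finger_force: 0.0
```

{"name": "jog_arm", "arguments": {"steps": [{"slide": [0, 0, 0], "roll": 0}, {"slide": [0, 0, 0], "roll": 0}, {"slide": [0, 0, 0], "roll": 0}, {"slide": [0, 0, 0], "roll": 0}, {"slide": [0, 0, 0], "roll": 0}], "grip": 255, "squeeze": 40}}

```text
t: 20.3
ee_pos: [0.3818, 0.3602, 0.0278]
ee_rot: [1.0, -0.02, 0.001, -0.001]
force: [-0.7, -1.1, 5.4]
gripper_width: 0.0543
finger_force: 43.1
```

{"name": "jog_arm", "arguments": {"steps": [{"slide": [0, 0, -20], "roll": 0}, {"slide": [0, 0, -50], "roll": 0}, {"slide": [0, 0, -50], "roll": 0}, {"slide": [0, 0, -50], "roll": -0.04}, {"slide": [0, 0, -25], "roll": 0}, {"slide": [10, 40, 0], "roll": 0}, {"slide": [20, 40, 0], "roll": 0}, {"slide": [20, 40, 0], "roll": 0}, {"slide": [20, 40, 0], "roll": 0}, {"slide": [20, 40, 0], "roll": 0}, {"slide": [20, 40, 0], "roll": 0}, {"slide": [30, 40, 0], "roll": 0}, {"slide": [20, 40, 0], "roll": 0}, {"slide": [14, 20, 0], "roll": 0}, {"slide": [0, 0, 0], "roll": 0}, {"slide": [0, 0, 0], "roll": 0}]}}

```text
t: 22.3
ee_pos: [0.5549, 0.0206, 0.2213]
ee_rot: [1.0, 0.0, -0.0, -0.0]
force: [0.4, 0.2, -2.3]
gripper_width: 0.0541
finger_force: 42.7
```

```bash
python3 - <<'E'
from h import *
print(monitor.sense()['ee_pos'])
d=snap('side','s7');t=snap('top','t7')
cv2.imwrite('pics/c7.png',cv2.resize(d['image'][120:320,220:400,::-1],None,fx=2.8,fy=2.8,interpolation=cv2.INTER_CUBIC))
E
```

```text
[0.55485931 0.02059985 0.22129559]
```

View pics/c7.png

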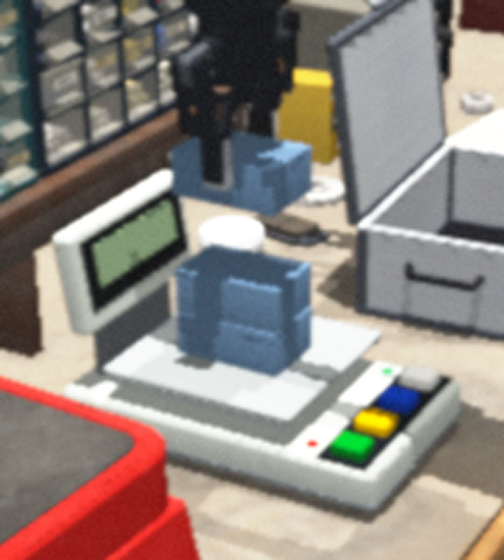

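The two stacked cartons are flush (177–312) and the third (172–312) hangs over them.

{"name": "jog_arm", "arguments": {"steps": [{"slide": [0, 0, 30], "roll": 0}, {"slide": [0, 0, 17], "roll": 0}, {"slide": [0, 0, 7], "roll": 0}, {"slide": [0, 0, 3], "roll": 0}, {"slide": [0, 0, 1], "roll": 0}, {"slide": [0, 0, 0], "roll": 0}]}}

```text
t: 23.15
ee_pos: [0.5555, 0.0196, 0.1643]
ee_rot: [1.0, -0.0, 0.001, 0.0]
force: [-1.0, 0.1, -0.6]
gripper_width: 0.0545
finger_force: 42.7
```

{"name": "jog_arm", "arguments": {"steps": [{"slide": [0, 0, 1.2], "roll": 0}, {"slide": [0, 0, 0.8], "roll": 0}, {"slide": [0, 0, 0], "roll": 0}]}}

```text
t: 23.52
ee_pos: [0.5556, 0.0196, 0.1637]
ee_rot: [1.0, -0.0, 0.001, -0.0]
force: [-3.0, 0.2, 6.0]
gripper_width: 0.0545
finger_force: 43.4
```

{"name": "jog_arm", "arguments": {"steps": [{"slide": [0, 0, 0], "roll": 0}, {"slide": [0, 0, 0], "roll": 0}, {"slide": [0, 0, 0], "roll": 0}, {"slide": [0, 0, -20], "roll": 0}, {"slide": [0, 0, -40], "roll": 0}, {"slide": [0, 0, -30], "roll": 0}, {"slide": [-40, 6, 0], "roll": 0}, {"slide": [-40, 6, 0], "roll": 0}, {"slide": [-40, 6.5, 0], "roll": 0}, {"slide": [0, 0, 0], "roll": 0}], "grip": 0}}

```text
t: 24.78
ee_pos: [0.4339, 0.0009, 0.2541]
ee_rot: [1.0, -0.0, 0.002, 0.0]
force: [0.0, 0.5, 0.6]
gripper_width: 0.0856
finger_force: 0.0
```

{"name": "jog_arm", "arguments": {"steps": [{"slide": [0, 0, 0], "roll": 0}, {"slide": [0, 0, 40], "roll": 0}, {"slide": [0, 0, 50], "roll": 0}, {"slide": [0, 0, 50], "roll": 0}, {"slide": [0, 0, 30], "roll": 0}, {"slide": [0, 0, 0], "roll": 0}, {"slide": [0, 0, 0], "roll": 0}], "grip": 255}}

```text
t: 25.65
ee_pos: [0.4363, 0.0012, 0.0832]
ee_rot: [1.0, 0.0, 0.001, 0.0]
force: [0.2, 0.4, -0.0]
gripper_width: 0.0003
finger_force: 0.0
```

```bash
python3 - <<'E'
from h import *
print(monitor.sense()['ee_pos'])
d=snap('side','s8');t=snap('top','t8')
cartons(t,(.171,),(190,290,290,360))
cv2.imwrite('pics/c8.png',cv2.resize(d['image'][170:320,240:420,::-1],None,fx=3,fy=3,interpolation=cv2.INTER_CUBIC))
E
```

```text
[0.43632697 0.00119106 0.08320176]
px [323.5 239. ] 34.0 21.0 90.0
 z 0.171 [0.5523 0.0206] [(np.float64(0.0532), np.float64(88.9)), (np.float64(0.0849), np.float64(178.7))]
```

View pics/c8.png

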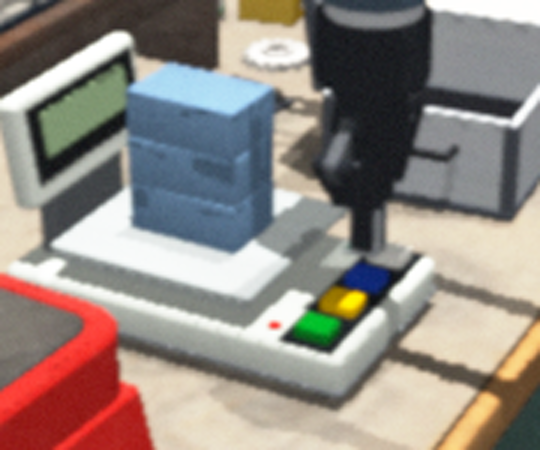

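The column stands squarely on the pan (crop 128–272) and the fingertip is over the blue key (368,262).

{"name": "jog_arm", "arguments": {"steps": [{"slide": [0, 0, 10], "roll": 0}, {"slide": [0, 0, 5], "roll": 0}, {"slide": [0, 0, 4], "roll": 0}, {"slide": [0, 0, 2.5], "roll": 0}, {"slide": [0, 0, 0], "roll": 0}, {"slide": [0, 0, 0], "roll": 0}]}}

```text
t: 26.5
ee_pos: [0.4353, 0.0012, 0.0619]
ee_rot: [1.0, -0.0, 0.0, 0.0]
force: [-5.1, 0.7, 10.8]
gripper_width: 0.0002
finger_force: 5.9
```

{"name": "jog_arm", "arguments": {"steps": [{"slide": [0, 0, -10], "roll": 0}, {"slide": [0, 0, -10], "roll": 0}, {"slide": [0, 19, 0], "roll": 0}, {"slide": [0, 19, 0], "roll": 0}, {"slide": [0, 0, 0], "roll": 0}, {"slide": [0, 0, 10], "roll": 0}, {"slide": [0, 0, 6], "roll": 0}, {"slide": [0, 0, 4], "roll": 0}, {"slide": [0, 0, 0.5], "roll": 0}, {"slide": [0, 0, 0], "roll": 0}]}}

```text
t: 27.75
ee_pos: [0.4351, -0.0363, 0.0618]
ee_rot: [1.0, 0.0, 0.0, -0.0]
force: [-7.8, 1.0, 15.6]
gripper_width: -0.0002
finger_force: 8.1
```

{"name": "jog_arm", "arguments": {"steps": [{"slide": [0, 0, -20], "roll": 0}, {"slide": [0, 0, -50], "roll": 0}, {"slide": [0, 0, -60], "roll": 0}, {"slide": [0, 0, -60], "roll": 0}], "grip": 0}}

```text
t: 28.25
ee_pos: [0.4348, -0.0363, 0.2507]
ee_rot: [1.0, 0.0, -0.0, -0.0]
force: [1.0, 0.1, -0.2]
gripper_width: 0.0722
finger_force: 0.0
```

```bash
python3 - <<'E'
from h import *
d=get_image('side')
P=np.array([pix2(d,230+x/1.75,100+y/1.75,.084)[:2] for x,y in[(208,180),(320,193),(363,142),(262,125)]])
print(P.round(4).tolist(),P.mean(0))
for i in range(4):
    q=P[(i+1)%4]-P[i];print(np.linalg.norm(q).round(4),np.degrees(np.arctan2(q[1],q[0])).round(1))
t=snap('top','t9');cartons(t,(.171,),(190,290,290,360))
print(monitor.sense()['ee_pos'])
E
```

```text
[[0.5583, -0.1798], [0.4095, -0.2094], [0.4194, -0.41], [0.5798, -0.4079]] [ 0.49173779 -0.30178202]
0.1517 -168.7
0.2008 -87.2
0.1604 0.8
0.2291 95.4
px [323.5 239. ] 34.0 21.0 90.0
 z 0.171 [0.5523 0.0206] [(np.float64(0.0532), np.float64(88.9)), (np.float64(0.0849), np.float64(178.7))]
[ 0.43698215 -0.03669102  0.25703184]
```

{"name": "jog_arm", "arguments": {"steps": [{"slide": [40, -18, 0], "roll": 0}, {"slide": [40, -19, 0], "roll": 0}, {"slide": [39, -19, 0], "roll": 0}, {"slide": [0, 0, 0], "roll": 0}, {"slide": [0, 0, 40], "roll": 0}, {"slide": [0, 0, 30], "roll": 0}, {"slide": [0, 0, 15], "roll": 0}, {"slide": [0, 0, 0], "roll": 0}, {"slide": [0, 0, 0], "roll": 0}]}}

```text
t: 29.48
ee_pos: [0.5546, 0.0191, 0.1663]
ee_rot: [1.0, -0.0, 0.001, 0.0]
force: [0.0, 0.1, 0.4]
gripper_width: 0.0855
finger_force: 0.0
```

{"name": "jog_arm", "arguments": {"steps": [{"slide": [0, 0, 1], "roll": 0}, {"slide": [0, 0, 0], "roll": 0}, {"slide": [0, 0, 0], "roll": 0}, {"slide": [0, 0, 0], "roll": 0}, {"slide": [0, 0, 0], "roll": 0}, {"slide": [0, 0, 0], "roll": 0}], "grip": 255, "squeeze": 50}}

```text
t: 30.22
ee_pos: [0.5547, 0.0192, 0.1649]
ee_rot: [1.0, -0.0, 0.001, -0.0]
force: [-0.7, 0.7, 5.8]
gripper_width: 0.0538
finger_force: 53.4
```

{"name": "jog_arm", "arguments": {"steps": [{"slide": [0, 0, -15], "roll": 0}, {"slide": [0, 0, -40], "roll": 0}, {"slide": [0, 0, -35], "roll": 0}, {"slide": [-8, 40, 0], "roll": 0}, {"slide": [-8, 40, 0], "roll": 0}, {"slide": [-8, 40, 0], "roll": 0}, {"slide": [-8, 40, 0], "roll": 0}, {"slide": [-8, 40, 0], "roll": 0}, {"slide": [-8, 40, 0], "roll": 0}, {"slide": [-8, 40, 0], "roll": 0}, {"slide": [-8, 40, 0], "roll": 0}, {"slide": [0, 40, 0], "roll": 0}, {"slide": [0, 11, 0], "roll": -0.06}, {"slide": [0, 0, 0], "roll": 0}, {"slide": [0, 0, 0], "roll": 0}]}}

```text
t: 32.1
ee_pos: [0.4902, -0.3513, 0.2537]
ee_rot: [1.0, 0.03, -0.0, -0.0]
force: [0.5, 0.5, -1.4]
gripper_width: 0.0539
finger_force: 53.0
```

```bash
python3 - <<'E'
from h import *
print(monitor.sense()['ee_pos'])
d=snap('side','s10');t=snap('top','t10')
a=cv2.resize(d['image'][70:330,240:440,::-1],None,fx=2,fy=2,interpolation=cv2.INTER_CUBIC)
b=cv2.resize(t['image'][180:310,350:520,::-1],None,fx=2.2,fy=2.2,interpolation=cv2.INTER_CUBIC)
c=np.zeros((520,800,3),np.uint8);c[:,:400]=a;c[:286,420:420+374]=b
cv2.imwrite('pics/c10.png',c)
cartons(t,(.136,),(190,290,290,360))
E
```

```text
[ 0.49018632 -0.35126963  0.25365322]
px [324. 240.] 32.0 20.0 90.0
 z 0.136 [0.5537 0.0192] [(np.float64(0.0523), np.float64(88.9)), (np.float64(0.0824), np.float64(178.7))]
```

View pics/c10.png

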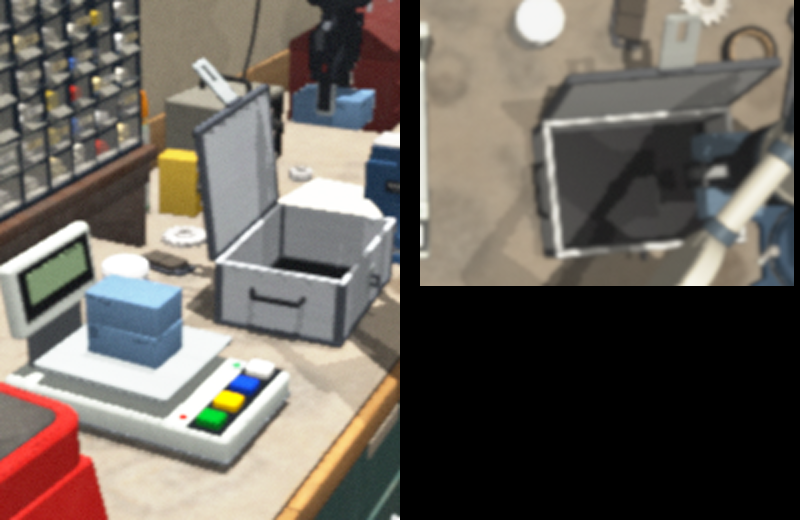

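Two cartons still stand on the pan (side crop 88–182); the held carton hangs beyond the lid over the right half of the case. Lowering in stages, watching the force.

{"name": "jog_arm", "arguments": {"steps": [{"slide": [0, 0, 50], "roll": 0}, {"slide": [0, 0, 50], "roll": 0}, {"slide": [0, 0, 30], "roll": 0}, {"slide": [0, 0, 20], "roll": 0}, {"slide": [0, 0, 10], "roll": 0}, {"slide": [0, 0, 10], "roll": 0}, {"slide": [0, 0, 0], "roll": 0}]}}

```text
t: 33.08
ee_pos: [0.4902, -0.3518, 0.0837]
ee_rot: [1.0, 0.03, 0.0, 0.0]
force: [-0.6, 0.2, -1.9]
gripper_width: 0.0542
finger_force: 53.0
```

{"name": "jog_arm", "arguments": {"steps": [{"slide": [0, 0, 20], "roll": 0}, {"slide": [0, 0, 15], "roll": 0}, {"slide": [0, 0, 8], "roll": 0}, {"slide": [0, 0, 3], "roll": 0}, {"slide": [0, 0, 1], "roll": 0}, {"slide": [0, 0, 0], "roll": 0}]}}

```text
t: 33.83
ee_pos: [0.4904, -0.3521, 0.0371]
ee_rot: [1.0, 0.03, 0.0, 0.0]
force: [-0.5, 0.5, -0.9]
gripper_width: 0.0538
finger_force: 53.0
```

{"name": "jog_arm", "arguments": {"steps": [{"slide": [0, 0, 1.5], "roll": 0}, {"slide": [0, 0, 1], "roll": 0}, {"slide": [0, 0, 0], "roll": 0}]}}

```text
t: 34.2
ee_pos: [0.4903, -0.3521, 0.035]
ee_rot: [1.0, 0.03, 0.0, 0.0]
force: [-1.0, 1.5, 3.4]
gripper_width: 0.0538
finger_force: 53.4
```

{"name": "jog_arm", "arguments": {"steps": [{"slide": [0, 0, 0], "roll": 0}, {"slide": [0, 0, 0], "roll": 0}, {"slide": [0, 0, 0], "roll": 0}], "grip": 57}}

```text
t: 34.58
ee_pos: [0.49, -0.3498, 0.0333]
ee_rot: [1.0, 0.03, -0.001, -0.002]
force: [-2.0, 7.8, 1.4]
gripper_width: 0.0662
finger_force: 0.0
```

{"name": "jog_arm", "arguments": {"steps": [{"slide": [0, -3, 0], "roll": 0}, {"slide": [0, 0, 0], "roll": 0}, {"slide": [0, 0, -10], "roll": 0}, {"slide": [0, 0, -20], "roll": 0}, {"slide": [0, 0, -50], "roll": 0}]}}

```text
t: 35.2
ee_pos: [0.4889, -0.3482, 0.1135]
ee_rot: [1.0, 0.03, -0.002, -0.001]
force: [1.1, -1.0, 0.1]
gripper_width: 0.0663
finger_force: 0.0
```

{"name": "jog_arm", "arguments": {"steps": [{"slide": [0, 0, -50], "roll": 0}, {"slide": [0, 0, -50], "roll": 0}, {"slide": [0, 0, -40], "roll": 0.06}, {"slide": [0, -40, 0], "roll": 0}, {"slide": [0, -40, 0], "roll": 0}, {"slide": [5, -40, 0], "roll": 0}, {"slide": [10, -40, 0], "roll": 0}, {"slide": [10, -40, 0], "roll": 0}, {"slide": [10, -40, 0], "roll": 0}, {"slide": [10, -40, 0], "roll": 0}, {"slide": [10, -40, 0], "roll": 0}, {"slide": [10, -40, 0], "roll": 0}, {"slide": [0, -8, 0], "roll": 0}, {"slide": [0, 0, 0], "roll": 0}, {"slide": [0, 0, 0], "roll": 0}], "grip": 0}}

```text
t: 37.08
ee_pos: [0.5549, 0.018, 0.2548]
ee_rot: [1.0, -0.001, 0.0, 0.0]
force: [-0.2, -0.1, 0.2]
gripper_width: 0.0855
finger_force: 0.0
```

```bash
python3 - <<'E'
from h import *
print(monitor.sense()['ee_pos'])
t=snap('top','t11')
cartons(t,(.041,),(220,300,400,510))
cv2.imwrite('pics/c11.png',cv2.resize(t['image'][190:310,380:520,::-1],None,fx=4,fy=4,interpolation=cv2.INTER_CUBIC))
E
```

```text
[0.55490055 0.01795953 0.25475277]
px [448.7 272.2] 33.3 23.1 85.2
 z 0.041 [ 0.4716 -0.3121] [(np.float64(0.0646), np.float64(93.7)), (np.float64(0.0912), np.float64(2.0))]
```

View pics/c11.png

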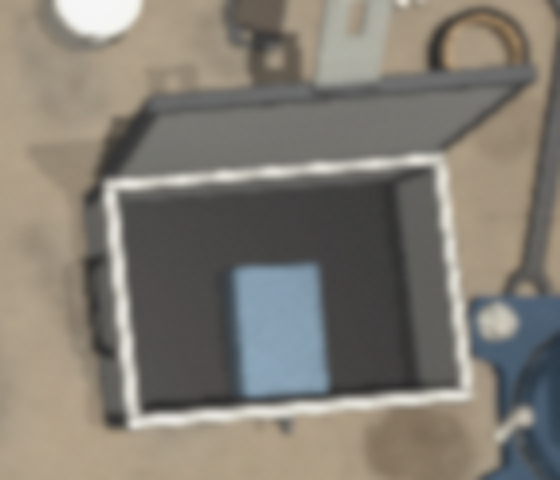

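The placed carton was knocked to about crop (282,328), near the middle of the case. I'll pick it up and lay the cartons with long sides across the case instead, which gives the fingers more room.

{"name": "jog_arm", "arguments": {"steps": [{"slide": [-10, 40, 0], "roll": 0}, {"slide": [-10, 40, 0], "roll": 0}, {"slide": [-10, 40, 0], "roll": 0}, {"slide": [-10, 40, 0], "roll": 0}, {"slide": [-10, 40, 0], "roll": 0}, {"slide": [-10, 40, 0], "roll": 0}, {"slide": [-10, 40, 0], "roll": 0}, {"slide": [-10, 40, 0], "roll": 0}, {"slide": [-2, 14, 0], "roll": -0.05}, {"slide": [0, 0, 50], "roll": 0}, {"slide": [0, 0, 50], "roll": 0}, {"slide": [0, 0, 50], "roll": 0}, {"slide": [0, 0, 30], "roll": 0}, {"slide": [0, 0, 20], "roll": 0}, {"slide": [0, 0, 12], "roll": 0}, {"slide": [0, 0, 6], "roll": 0}, {"slide": [0, 0, 0], "roll": 0}, {"slide": [0, 0, 0], "roll": 0}]}}

```text
t: 39.38
ee_pos: [0.4735, -0.3152, 0.0373]
ee_rot: [1.0, 0.025, 0.001, 0.001]
force: [-0.5, 0.4, 0.0]
gripper_width: 0.0855
finger_force: 0.0
```

{"name": "jog_arm", "arguments": {"steps": [{"slide": [0, 0, 0], "roll": 0}, {"slide": [0, 0, 0], "roll": 0}, {"slide": [0, 0, 0], "roll": 0}, {"slide": [0, 0, 0], "roll": 0}, {"slide": [0, 0, 0], "roll": 0}], "grip": 255, "squeeze": 50}}

```text
t: 40.0
ee_pos: [0.4733, -0.3151, 0.0369]
ee_rot: [1.0, 0.025, 0.001, 0.0]
force: [0.8, -0.4, 5.0]
gripper_width: 0.0538
finger_force: 55.2
```

{"name": "jog_arm", "arguments": {"steps": [{"slide": [0, 0, -20], "roll": 0}, {"slide": [0, 0, -50], "roll": 0}, {"slide": [0, 0, -50], "roll": 0}, {"slide": [11, 22, -20], "roll": 0}, {"slide": [11, 22, 0], "roll": 0}, {"slide": [0, 0, 0], "roll": -0.176}, {"slide": [0, 0, 0], "roll": -0.176}, {"slide": [0, 0, 0], "roll": -0.176}, {"slide": [0, 0, 0], "roll": -0.176}, {"slide": [0, 0, 0], "roll": -0.176}, {"slide": [0, 0, 0], "roll": -0.176}, {"slide": [0, 0, 0], "roll": -0.176}, {"slide": [0, 0, 0], "roll": -0.176}, {"slide": [0, 0, 0], "roll": -0.176}, {"slide": [0, 0, 0], "roll": 0}, {"slide": [0, 0, 0], "roll": 0}]}}

```text
t: 42.0
ee_pos: [0.497, -0.3576, 0.1762]
ee_rot: [0.686, 0.728, -0.0, -0.0]
force: [0.1, 0.2, -2.0]
gripper_width: 0.0538
finger_force: 54.5
```

{"name": "jog_arm", "arguments": {"steps": [{"slide": [0, 0, 50], "roll": 0}, {"slide": [0, 0, 40], "roll": 0}, {"slide": [0, 0, 25], "roll": 0}, {"slide": [0, 0, 12], "roll": 0}, {"slide": [0, 0, 6], "roll": 0}, {"slide": [0, 0, 3], "roll": 0}, {"slide": [0, 0, 0], "roll": 0}]}}

```text
t: 42.88
ee_pos: [0.4975, -0.358, 0.0411]
ee_rot: [0.685, 0.729, 0.0, 0.001]
force: [0.3, 1.0, -2.4]
gripper_width: 0.0542
finger_force: 54.5
```

{"name": "jog_arm", "arguments": {"steps": [{"slide": [0, 0, 1.5], "roll": 0}, {"slide": [0, 0, 1], "roll": 0}, {"slide": [0, 0, 0], "roll": 0}]}}

```text
t: 43.25
ee_pos: [0.4971, -0.3577, 0.0375]
ee_rot: [0.684, 0.729, -0.0, -0.0]
force: [1.2, 0.2, -1.9]
gripper_width: 0.054
finger_force: 54.5
```

{"name": "jog_arm", "arguments": {"steps": [{"slide": [0, 0, 0], "roll": 0}, {"slide": [0, 0, 0], "roll": 0}, {"slide": [0, 0, 0], "roll": 0}], "grip": 50}}

```text
t: 43.62
ee_pos: [0.4972, -0.3578, 0.0379]
ee_rot: [0.684, 0.729, 0.0, 0.0]
force: [0.1, -0.4, -0.7]
gripper_width: 0.0686
finger_force: 0.0
```

{"name": "jog_arm", "arguments": {"steps": [{"slide": [0, 0, -20], "roll": 0}, {"slide": [0, 0, -50], "roll": 0}, {"slide": [0, 0, -50], "roll": 0}, {"slide": [0, 0, -50], "roll": 0.181}, {"slide": [0, 0, -47], "roll": 0.181}, {"slide": [0, 0, 0], "roll": 0.181}, {"slide": [0, 0, 0], "roll": 0.181}, {"slide": [0, 0, 0], "roll": 0.181}, {"slide": [0, 0, 0], "roll": 0.181}, {"slide": [0, 0, 0], "roll": 0.181}, {"slide": [0, 0, 0], "roll": 0.181}, {"slide": [0, 0, 0], "roll": 0.181}, {"slide": [0, 0, 0], "roll": 0}], "grip": 0}}

```text
t: 45.25
ee_pos: [0.4971, -0.3577, 0.2563]
ee_rot: [1.0, 0.003, 0.001, 0.001]
force: [-0.2, -0.8, 0.3]
gripper_width: 0.0855
finger_force: 0.0
```

{"name": "jog_arm", "arguments": {"steps": [{"slide": [6, -42, 0], "roll": 0}, {"slide": [6, -42, 0], "roll": 0}, {"slide": [6, -42, 0], "roll": 0}, {"slide": [6, -42, 0], "roll": 0}, {"slide": [6, -42, 0], "roll": 0}, {"slide": [6, -42, 0], "roll": 0}, {"slide": [6, -42, 0], "roll": 0}, {"slide": [8, -42, 0], "roll": 0}, {"slide": [8, -41, 0], "roll": 0}, {"slide": [0, 0, 0], "roll": 0}, {"slide": [0, 0, 0], "roll": 0}]}}

```text
t: 46.62
ee_pos: [0.5532, 0.0193, 0.2552]
ee_rot: [1.0, 0.004, 0.0, 0.0]
force: [0.1, -0.3, -0.4]
gripper_width: 0.0853
finger_force: 0.0
```

```bash
python3 - <<'E'
from h import *
s=monitor.sense();print(s['ee_pos'],s['ee_rot'])
t=snap('top','t12')
cartons(t,(.041,),(220,300,400,510))
s=snap('side','s12')
hsv=cv2.cvtColor(s['image'],cv2.COLOR_RGB2HSV)
m=cv2.inRange(hsv,(97,45,60),(110,200,255));m[:,:270]=0;m[:180]=0;m[320:]=0;m[:,350:]=0
print(cv2.boundingRect(m), [proj(s,(.556+a*.0425,.02+b*.0275,c)).round(1).tolist() for a,b,c in((1,1,.066),(-1,-1,.136),(1,-1,.136),(-1,1,.066))])
E
```

```text
[0.55323941 0.01928691 0.25521035] [9.99993075e-01 3.69628252e-03 3.30732308e-04 2.77925537e-04]
px [464.4 262.1] 21.6 34.6 86.8
 z 0.041 [ 0.4975 -0.3556] [(np.float64(0.0956), np.float64(92.1)), (np.float64(0.0605), np.float64(0.1))]
(283, 208, 48, 46) [[283.1, 245.4], [331.0, 213.3], [295.7, 205.6], [318.3, 254.6]]
```

{"name": "jog_arm", "arguments": {"steps": [{"slide": [2, 0, 50], "roll": 0.006}, {"slide": [0, 0, 45], "roll": 0}, {"slide": [0, 0, 20], "roll": 0}, {"slide": [0, 0, 10], "roll": 0}, {"slide": [0, 0, 0], "roll": 0}, {"slide": [0, 0, 0], "roll": 0}]}}

```text
t: 47.48
ee_pos: [0.5562, 0.0195, 0.1317]
ee_rot: [1.0, -0.001, 0.002, 0.0]
force: [-0.1, 0.2, 0.4]
gripper_width: 0.0853
finger_force: 0.0
```

{"name": "jog_arm", "arguments": {"steps": [{"slide": [0, 0, 0], "roll": 0}, {"slide": [0, 0, 0], "roll": 0}, {"slide": [0, 0, 0], "roll": 0}, {"slide": [0, 0, 0], "roll": 0}, {"slide": [0, 0, 0], "roll": 0}], "grip": 255, "squeeze": 50}}

```text
t: 48.1
ee_pos: [0.5558, 0.0196, 0.1308]
ee_rot: [1.0, -0.001, 0.001, 0.0]
force: [0.6, -0.2, 6.3]
gripper_width: 0.0537
finger_force: 54.5
```

{"name": "jog_arm", "arguments": {"steps": [{"slide": [0, 0, -20], "roll": 0}, {"slide": [0, 0, -50], "roll": 0}, {"slide": [0, 0, -50], "roll": 0}, {"slide": [-9, 40, 0], "roll": 0}, {"slide": [-9, 40, 0], "roll": 0}, {"slide": [-9, 40, 0], "roll": 0}, {"slide": [-9, 40, 0], "roll": 0}, {"slide": [-9, 40, 0], "roll": 0}, {"slide": [-10, 40, 0], "roll": 0}, {"slide": [-10, 37.5, 0], "roll": 0}, {"slide": [0, 0, 0], "roll": 0}]}}

```text
t: 49.48
ee_pos: [0.4889, -0.26, 0.2497]
ee_rot: [1.0, -0.003, -0.001, 0.0]
force: [0.0, 0.3, -1.7]
gripper_width: 0.0543
finger_force: 53.8
```

{"name": "jog_arm", "arguments": {"steps": [{"slide": [0, 0, 0], "roll": -0.163}, {"slide": [0, 0, 0], "roll": -0.163}, {"slide": [0, 0, 0], "roll": -0.163}, {"slide": [0, 0, 0], "roll": -0.163}, {"slide": [0, 0, 0], "roll": -0.163}, {"slide": [0, 0, 0], "roll": -0.163}, {"slide": [0, 0, 0], "roll": -0.163}, {"slide": [0, 0, 0], "roll": -0.163}, {"slide": [0, 0, 20], "roll": -0.163}, {"slide": [0, 0, 40], "roll": -0.163}, {"slide": [0, 0, 0], "roll": 0}, {"slide": [0, 0, 0], "roll": 0}]}}

```text
t: 50.98
ee_pos: [0.4904, -0.2575, 0.1912]
ee_rot: [0.687, 0.726, 0.0, 0.001]
force: [-0.8, -0.1, -0.3]
gripper_width: 0.0539
finger_force: 53.7
```

{"name": "jog_arm", "arguments": {"steps": [{"slide": [0, 0, 40], "roll": 0}, {"slide": [0, 0, 40], "roll": 0}, {"slide": [0, 0, 30], "roll": 0}, {"slide": [0, 0, 20], "roll": 0}, {"slide": [0, 0, 12], "roll": 0}, {"slide": [0, 0, 6], "roll": 0}, {"slide": [0, 0, 4], "roll": 0}, {"slide": [0, 0, 0], "roll": 0}]}}

```text
t: 51.98
ee_pos: [0.4902, -0.258, 0.0381]
ee_rot: [0.686, 0.727, 0.0, 0.0]
force: [-1.0, 0.7, -2.6]
gripper_width: 0.0535
finger_force: 53.8
```

{"name": "jog_arm", "arguments": {"steps": [{"slide": [0, 0, 1.5], "roll": 0}, {"slide": [0, 0, 1], "roll": 0}, {"slide": [0, 0, 0], "roll": 0}]}}

```text
t: 52.35
ee_pos: [0.4902, -0.258, 0.0358]
ee_rot: [0.686, 0.727, 0.0, 0.0]
force: [-1.5, 0.4, 2.6]
gripper_width: 0.0541
finger_force: 54.1
```

{"name": "jog_arm", "arguments": {"steps": [{"slide": [0, 0, 0], "roll": 0}, {"slide": [0, 0, 0], "roll": 0}, {"slide": [0, 0, 0], "roll": 0}], "grip": 50}}

```text
t: 52.72
ee_pos: [0.49, -0.2578, 0.035]
ee_rot: [0.686, 0.727, 0.0, -0.0]
force: [0.3, 0.3, 0.3]
gripper_width: 0.0686
finger_force: 0.0
```

{"name": "jog_arm", "arguments": {"steps": [{"slide": [0, 0, -20], "roll": 0}, {"slide": [0, 0, -50], "roll": 0}, {"slide": [0, 0, -50], "roll": 0}, {"slide": [0, 0, -50], "roll": 0.163}, {"slide": [0, 0, -50], "roll": 0.163}, {"slide": [0, 0, 0], "roll": 0.163}, {"slide": [0, 0, 0], "roll": 0.163}, {"slide": [0, 0, 0], "roll": 0.163}, {"slide": [0, 0, 0], "roll": 0.163}, {"slide": [0, 0, 0], "roll": 0.163}, {"slide": [0, 0, 0], "roll": 0.163}, {"slide": [0, 0, 0], "roll": 0.163}, {"slide": [0, 0, 0], "roll": 0.163}, {"slide": [0, 0, 0], "roll": 0}], "grip": 0}}

```text
t: 54.48
ee_pos: [0.4899, -0.2578, 0.2566]
ee_rot: [1.0, 0.0, 0.001, 0.0]
force: [0.7, -0.1, 1.1]
gripper_width: 0.0853
finger_force: 0.0
```

{"name": "jog_arm", "arguments": {"steps": [{"slide": [9, -40, 0], "roll": 0}, {"slide": [9, -40, 0], "roll": 0}, {"slide": [9, -40, 0], "roll": 0}, {"slide": [9, -40, 0], "roll": 0}, {"slide": [9, -40, 0], "roll": 0}, {"slide": [10, -40, 0], "roll": 0}, {"slide": [10, -37, 0], "roll": 0}, {"slide": [0, 0, 0], "roll": 0}, {"slide": [0, 0, 0], "roll": 0}]}}

```text
t: 55.6
ee_pos: [0.5552, 0.0187, 0.2556]
ee_rot: [1.0, 0.0, 0.0, 0.0]
force: [0.1, -0.2, 0.4]
gripper_width: 0.0854
finger_force: 0.0
```

```bash
python3 - <<'E'
from h import *
s=monitor.sense();print(s['ee_pos'],s['ee_rot'])
t=snap('top','t13')
cartons(t,(.041,),(220,300,400,510))
s=snap('side','s13')
hsv=cv2.cvtColor(s['image'],cv2.COLOR_RGB2HSV)
m=cv2.inRange(hsv,(97,45,60),(110,200,255));m[:,:270]=0;m[:180]=0;m[320:]=0;m[:,345:]=0
print(cv2.boundingRect(m), [proj(s,(.556+a*.0425,.02+b*.0275,c)).round(1).tolist() for a,b,c in((1,1,.066),(-1,-1,.101),(1,-1,.101),(-1,1,.066))])
E
```

```text
[0.55517758 0.01868947 0.25560379] [9.99999848e-01 4.35789931e-04 1.78035551e-04 2.85519397e-04]
px [428.2 265.2] 21.2 31.3 84.3
 z 0.041 [ 0.491  -0.2582] [(np.float64(0.0868), np.float64(94.6)), (np.float64(0.0592), np.float64(3.1))]
px [464.4 262.1] 21.6 34.6 86.8
 z 0.041 [ 0.4975 -0.3555] [(np.float64(0.0955), np.float64(92.1)), (np.float64(0.0605), np.float64(0.1))]
(283, 222, 48, 32) [[283.1, 245.4], [331.0, 228.6], [296.2, 220.5], [318.3, 254.6]]
```

{"name": "jog_arm", "arguments": {"steps": [{"slide": [0, 0, 50], "roll": 0}, {"slide": [0, 0, 50], "roll": 0}, {"slide": [0, 0, 40], "roll": 0}, {"slide": [0, 0, 14], "roll": 0}, {"slide": [0, 0, 6], "roll": 0}, {"slide": [0, 0, 0], "roll": 0}, {"slide": [0, 0, 0], "roll": 0}]}}

```text
t: 56.58
ee_pos: [0.5563, 0.019, 0.0971]
ee_rot: [1.0, -0.001, 0.002, 0.0]
force: [-1.0, -0.9, -0.3]
gripper_width: 0.0852
finger_force: 0.0
```

{"name": "jog_arm", "arguments": {"steps": [{"slide": [0, 0, 0], "roll": 0}, {"slide": [0, 0, 0], "roll": 0}, {"slide": [0, 0, 0], "roll": 0}, {"slide": [0, 0, 0], "roll": 0}, {"slide": [0, 0, 0], "roll": 0}], "grip": 255, "squeeze": 50}}

```text
t: 57.2
ee_pos: [0.5557, 0.0191, 0.096]
ee_rot: [1.0, -0.001, 0.001, -0.0]
force: [-0.2, 0.2, 4.4]
gripper_width: 0.0535
finger_force: 55.4
```

{"name": "jog_arm", "arguments": {"steps": [{"slide": [0, 0, -20], "roll": 0}, {"slide": [0, 0, -50], "roll": 0}, {"slide": [0, 0, -50], "roll": 0}, {"slide": [0, 0, -35], "roll": 0}, {"slide": [-9, 40, 0], "roll": 0}, {"slide": [-9, 40, 0], "roll": 0}, {"slide": [-9, 40, 0], "roll": 0}, {"slide": [-9, 40, 0], "roll": 0}, {"slide": [-9, 40, 0], "roll": 0}, {"slide": [-10, 40, 0], "roll": 0}, {"slide": [-9, 37, 0], "roll": 0}, {"slide": [0, 0, 0], "roll": 0}]}}

```text
t: 58.7
ee_pos: [0.4899, -0.26, 0.25]
ee_rot: [1.0, -0.002, -0.001, -0.0]
force: [0.2, 0.9, -1.3]
gripper_width: 0.0536
finger_force: 54.5
```

{"name": "jog_arm", "arguments": {"steps": [{"slide": [0, 0, 0], "roll": -0.163}, {"slide": [0, 0, 0], "roll": -0.163}, {"slide": [0, 0, 0], "roll": -0.163}, {"slide": [0, 0, 0], "roll": -0.163}, {"slide": [0, 0, 0], "roll": -0.163}, {"slide": [0, 0, 0], "roll": -0.163}, {"slide": [0, 0, 0], "roll": -0.163}, {"slide": [0, 0, 0], "roll": -0.163}, {"slide": [0, 0, 20], "roll": -0.163}, {"slide": [0, 0, 40], "roll": -0.163}, {"slide": [0, 0, 0], "roll": 0}, {"slide": [0, 0, 0], "roll": 0}]}}

```text
t: 60.2
ee_pos: [0.4914, -0.2575, 0.1917]
ee_rot: [0.687, 0.726, 0.0, 0.001]
force: [0.4, 0.8, -1.2]
gripper_width: 0.0539
finger_force: 54.4
```

Down to TCP ≈ 0.071 (bottom at 41 mm).

{"name": "jog_arm", "arguments": {"steps": [{"slide": [0, 0, 40], "roll": 0}, {"slide": [0, 0, 40], "roll": 0}, {"slide": [0, 0, 20], "roll": 0}, {"slide": [0, 0, 10], "roll": 0}, {"slide": [0, 0, 5], "roll": 0}, {"slide": [0, 0, 2.5], "roll": 0}, {"slide": [0, 0, 0], "roll": 0}]}}

```text
t: 61.08
ee_pos: [0.4913, -0.2581, 0.0735]
ee_rot: [0.686, 0.727, 0.0, 0.001]
force: [0.7, 0.9, -0.9]
gripper_width: 0.0541
finger_force: 54.5
```

{"name": "jog_arm", "arguments": {"steps": [{"slide": [0, 0, 1.5], "roll": 0}, {"slide": [0, 0, 1], "roll": 0}, {"slide": [0, 0, 0], "roll": 0}]}}

```text
t: 61.45
ee_pos: [0.4912, -0.258, 0.071]
ee_rot: [0.686, 0.727, 0.0, 0.001]
force: [-1.3, 1.5, 3.4]
gripper_width: 0.0537
finger_force: 55.1
```

{"name": "jog_arm", "arguments": {"steps": [{"slide": [0, 0, 0], "roll": 0}, {"slide": [0, 0, 0], "roll": 0}, {"slide": [0, 0, 0], "roll": 0}], "grip": 50}}

```text
t: 61.82
ee_pos: [0.4909, -0.2578, 0.0699]
ee_rot: [0.686, 0.727, -0.0, -0.0]
force: [0.2, 1.0, -0.4]
gripper_width: 0.0686
finger_force: 0.0
```

{"name": "jog_arm", "arguments": {"steps": [{"slide": [0, 0, -20], "roll": 0}, {"slide": [0, 0, -50], "roll": 0}, {"slide": [0, 0, -50], "roll": 0}, {"slide": [0, 0, -60], "roll": 0.163}, {"slide": [0, 0, 0], "roll": 0.163}, {"slide": [0, 0, 0], "roll": 0.163}, {"slide": [0, 0, 0], "roll": 0.163}, {"slide": [0, 0, 0], "roll": 0.163}, {"slide": [0, 0, 0], "roll": 0.163}, {"slide": [0, 0, 0], "roll": 0.163}, {"slide": [0, 0, 0], "roll": 0.163}, {"slide": [0, 0, 0], "roll": 0.163}, {"slide": [0, 0, 0], "roll": 0.163}, {"slide": [0, 0, 0], "roll": 0}], "grip": 255}}

```text
t: 63.58
ee_pos: [0.4909, -0.2578, 0.2511]
ee_rot: [1.0, 0.0, 0.0, 0.0]
force: [0.3, 1.0, -1.5]
gripper_width: 0.053
finger_force: 52.9
```

I shut the fingers too soon in that call, so the carton is in the grip again. I'll lay it back the same way.

{"name": "jog_arm", "arguments": {"steps": [{"slide": [0, 0, 0], "roll": -0.163}, {"slide": [0, 0, 0], "roll": -0.163}, {"slide": [0, 0, 0], "roll": -0.163}, {"slide": [0, 0, 0], "roll": -0.163}, {"slide": [0, 0, 0], "roll": -0.163}, {"slide": [0, 0, 0], "roll": -0.163}, {"slide": [0, 0, 0], "roll": -0.163}, {"slide": [0, 0, 0], "roll": -0.163}, {"slide": [0, 0, 20], "roll": -0.163}, {"slide": [0, 0, 40], "roll": -0.163}, {"slide": [0, 0, 0], "roll": 0}]}}

```text
t: 64.95
ee_pos: [0.4895, -0.2569, 0.1867]
ee_rot: [0.686, 0.728, -0.001, -0.003]
force: [0.2, -0.1, -1.2]
gripper_width: 0.0528
finger_force: 53.3
```

```bash
python3 - <<'E'
from h import *
s=snap('side','s14');t=snap('top','t14');print(monitor.sense()['ee_pos'])
a=cv2.resize(s['image'][90:290,280:460,::-1],None,fx=2.4,fy=2.4,interpolation=cv2.INTER_CUBIC)
b=cv2.resize(t['image'][200:310,390:510,::-1],None,fx=3,fy=3,interpolation=cv2.INTER_CUBIC)
c=np.zeros((480,800,3),np.uint8);c[:,:432]=a;c[:330,440:800]=b
cv2.imwrite('pics/c14.png',c)
E
```

```text
[ 0.49101049 -0.25788096  0.19125272]
```

View pics/c14.png

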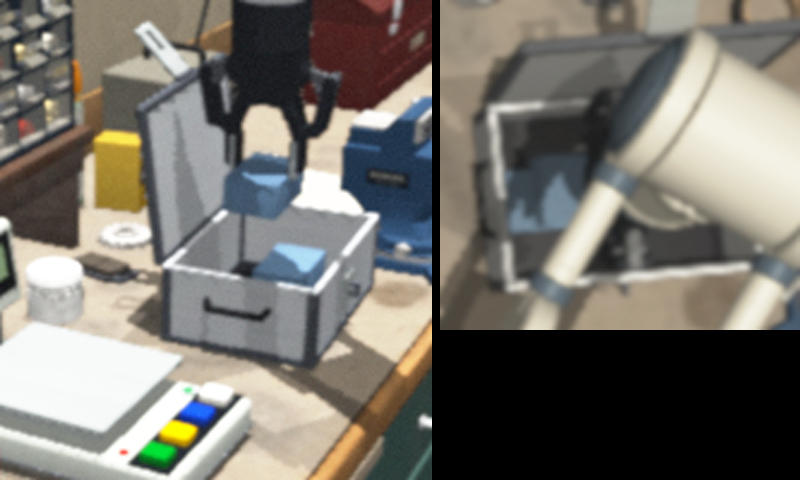

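The third carton hangs in the fingertips above the left carton and the pan is empty. Lowering until it touches.

{"name": "jog_arm", "arguments": {"steps": [{"slide": [0, 0, 40], "roll": 0}, {"slide": [0, 0, 35], "roll": 0}, {"slide": [0, 0, 15], "roll": 0}, {"slide": [0, 0, 6], "roll": 0}, {"slide": [0, 0, 2], "roll": 0}, {"slide": [0, 0, 0], "roll": 0}]}}

```text
t: 65.8
ee_pos: [0.4916, -0.2582, 0.0936]
ee_rot: [0.686, 0.727, 0.0, 0.001]
force: [-0.2, -0.8, -1.3]
gripper_width: 0.0529
finger_force: 53.3
```

{"name": "jog_arm", "arguments": {"steps": [{"slide": [0, 0, 2], "roll": 0}, {"slide": [0, 0, 2], "roll": 0}, {"slide": [0, 0, 0], "roll": 0}]}}

```text
t: 66.18
ee_pos: [0.4908, -0.2578, 0.0879]
ee_rot: [0.686, 0.727, -0.0, -0.0]
force: [-0.2, 0.2, -1.5]
gripper_width: 0.053
finger_force: 53.3
```

{"name": "jog_arm", "arguments": {"steps": [{"slide": [0, 0, 2], "roll": 0}, {"slide": [0, 0, 2], "roll": 0}, {"slide": [0, 0, 0], "roll": 0}]}}

```text
t: 66.55
ee_pos: [0.4911, -0.258, 0.0852]
ee_rot: [0.686, 0.727, 0.0, 0.0]
force: [-2.8, 1.9, 4.7]
gripper_width: 0.0528
finger_force: 54.1
```

Contact. Open, and this time keep the fingers open while lifting.

{"name": "jog_arm", "arguments": {"steps": [{"slide": [0, 0, 0], "roll": 0}, {"slide": [0, 0, 0], "roll": 0}, {"slide": [0, 0, 0], "roll": 0}, {"slide": [0, 0, -20], "roll": 0}, {"slide": [0, 0, -40], "roll": 0}, {"slide": [0, 0, -40], "roll": 0}, {"slide": [0, 0, -50], "roll": 0}, {"slide": [0, 0, -20], "roll": 0}], "grip": 40}}

```text
t: 67.55
ee_pos: [0.4916, -0.2582, 0.2601]
ee_rot: [0.686, 0.727, 0.001, 0.004]
force: [0.6, 0.3, -1.0]
gripper_width: 0.0722
finger_force: 0.0
```

{"name": "jog_arm", "arguments": {"steps": [{"slide": [0, 0, 0], "roll": 0.163}, {"slide": [0, 0, 0], "roll": 0.163}, {"slide": [0, 0, 0], "roll": 0.163}, {"slide": [0, 0, 0], "roll": 0.163}, {"slide": [0, 0, 0], "roll": 0.163}, {"slide": [0, 0, 0], "roll": 0.163}, {"slide": [0, 0, 0], "roll": 0.163}, {"slide": [0, 0, 0], "roll": 0.163}, {"slide": [0, 0, 0], "roll": 0.163}, {"slide": [0, 0, 0], "roll": 0.163}, {"slide": [-11, -42, 0], "roll": 0}, {"slide": [-11, -42, 0], "roll": 0}, {"slide": [-11, -42, 0], "roll": 0}, {"slide": [-11, -42, 0], "roll": 0}, {"slide": [-11, -42, 0], "roll": 0}, {"slide": [0, -42, 0], "roll": 0}, {"slide": [0, -42, 0], "roll": 0}, {"slide": [0, -42, 0], "roll": 0}, {"slide": [0, 0, 0], "roll": 0}, {"slide": [0, 0, 0], "roll": 0}], "grip": 255}}

```text
t: 70.05
ee_pos: [0.4364, 0.078, 0.2551]
ee_rot: [1.0, -0.0, 0.001, 0.0]
force: [0.4, 0.3, 0.7]
gripper_width: 0.0003
finger_force: 0.0
```

```bash
python3 - <<'E'
from h import *
print(monitor.sense()['ee_pos'])
t=snap('top','t15')
cartons(t,(.076,.041),(210,300,400,510))
E
```

```text
[0.43640394 0.07796832 0.25513921]
px [447.4 263. ] 22.7 68.7 85.9
 z 0.076 [ 0.4939 -0.3006] [(np.float64(0.182), np.float64(93.0)), (np.float64(0.0617), np.float64(1.0))]
 z 0.041 [ 0.4959 -0.3098] [(np.float64(0.1871), np.float64(93.0)), (np.float64(0.0634), np.float64(1.0))]
```

{"name": "jog_arm", "arguments": {"steps": [{"slide": [0, 0, 50], "roll": 0}, {"slide": [0, 0, 50], "roll": 0}, {"slide": [0, 0, 50], "roll": 0}, {"slide": [0, 0, 25], "roll": 0}, {"slide": [0, 0, 0], "roll": 0}, {"slide": [0, 0, 8], "roll": 0}, {"slide": [0, 0, 5], "roll": 0}, {"slide": [0, 0, 4], "roll": 0}, {"slide": [0, 0, 2.5], "roll": 0}, {"slide": [0, 0, 0], "roll": 0}, {"slide": [0, 0, 0], "roll": 0}]}}

```text
t: 71.47
ee_pos: [0.4373, 0.0781, 0.062]
ee_rot: [1.0, -0.001, 0.001, 0.0]
force: [-2.7, -2.5, 10.6]
gripper_width: -0.0001
finger_force: 5.3
```

{"name": "jog_arm", "arguments": {"steps": [{"slide": [0, 0, -20], "roll": 0}, {"slide": [0, 0, -50], "roll": 0}, {"slide": [0, 0, -50], "roll": 0}, {"slide": [0, 0, -50], "roll": 0}, {"slide": [0, 0, -50], "roll": 0}, {"slide": [0, 0, -50], "roll": 0}, {"slide": [27, 38, 0], "roll": 0}, {"slide": [27, 38, 0], "roll": 0}, {"slide": [27, 38, 0], "roll": 0}, {"slide": [27, 38, 0], "roll": 0}, {"slide": [27, 38, 0], "roll": 0}, {"slide": [27, 38, 0], "roll": 0}, {"slide": [27, 38, 0], "roll": 0}, {"slide": [24, 37, 0], "roll": 0}, {"slide": [0, 0, 0], "roll": 0}, {"slide": [0, 0, 0], "roll": 0}]}}

```text
t: 73.47
ee_pos: [0.649, -0.2246, 0.3292]
ee_rot: [1.0, -0.0, -0.0, -0.0]
force: [-0.8, 0.5, 0.3]
gripper_width: -0.0001
finger_force: 0.0
```

{"name": "jog_arm", "arguments": {"steps": [{"slide": [0, 0, 40], "roll": 0}, {"slide": [0, 0, 40], "roll": 0}, {"slide": [0, 0, 30], "roll": 0}, {"slide": [0, 0, 0], "roll": 0}, {"slide": [0, 0, 0], "roll": 0}]}}

```text
t: 74.1
ee_pos: [0.6492, -0.2244, 0.2225]
ee_rot: [1.0, -0.0, 0.002, 0.001]
force: [-0.1, -0.1, 0.5]
gripper_width: 0.0
finger_force: 0.0
```

{"name": "jog_arm", "arguments": {"steps": [{"slide": [-15, 0, 0], "roll": 0}, {"slide": [-15, 0, 0], "roll": 0}, {"slide": [-10, 0, 0], "roll": 0}, {"slide": [-10, 0, 0], "roll": 0}, {"slide": [-10, 0, 0], "roll": 0}, {"slide": [-10, 0, 0], "roll": 0}, {"slide": [-10, 0, 0], "roll": 0}, {"slide": [-10, 0, 0], "roll": 0}]}}

```text
t: 75.1
ee_pos: [0.5582, -0.2248, 0.219]
ee_rot: [1.0, -0.001, -0.001, -0.0]
force: [0.1, 0.2, -0.1]
gripper_width: -0.0002
finger_force: 0.1
```

{"name": "jog_arm", "arguments": {"steps": [{"slide": [-5, 0, 0], "roll": 0}, {"slide": [-5, 0, 0], "roll": 0}, {"slide": [-5, 0, 0], "roll": 0}, {"slide": [0, 0, 0], "roll": 0}, {"slide": [0, 0, 0], "roll": 0}, {"slide": [0, 0, 0], "roll": 0}, {"slide": [0, 0, 0], "roll": 0}, {"slide": [0, 0, 0], "roll": 0}, {"slide": [0, 0, 0], "roll": 0}, {"slide": [0, 0, 0], "roll": 0}, {"slide": [0, 0, 0], "roll": 0}, {"slide": [0, 0, 0], "roll": 0}, {"slide": [0, 0, 0], "roll": 0}, {"slide": [0, 0, -40], "roll": 0}, {"slide": [0, 0, -40], "roll": 0}, {"slide": [0, 0, 0], "roll": 0}]}}

```text
t: 77.1
ee_pos: [0.5447, -0.2253, 0.3044]
ee_rot: [1.0, -0.001, 0.003, 0.002]
force: [0.6, -0.3, 0.2]
gripper_width: -0.0002
finger_force: 0.0
```

```bash
python3 - <<'E'
from h import *
print(monitor.sense()['ee_pos'])
s=snap('side','s16');t=snap('top','t16')
a=cv2.resize(s['image'][90:290,290:450,::-1],None,fx=2.5,fy=2.5,interpolation=cv2.INTER_CUBIC)
b=cv2.resize(t['image'][190:310,390:520,::-1],None,fx=3,fy=3,interpolation=cv2.INTER_CUBIC)
c=np.zeros((500,800,3),np.uint8);c[:,:400]=a;c[:360,410:800]=b
cv2.imwrite('pics/c16.png',c)
E
```

```text
[ 0.54474253 -0.22527367  0.30435181]
```

View pics/c16.png

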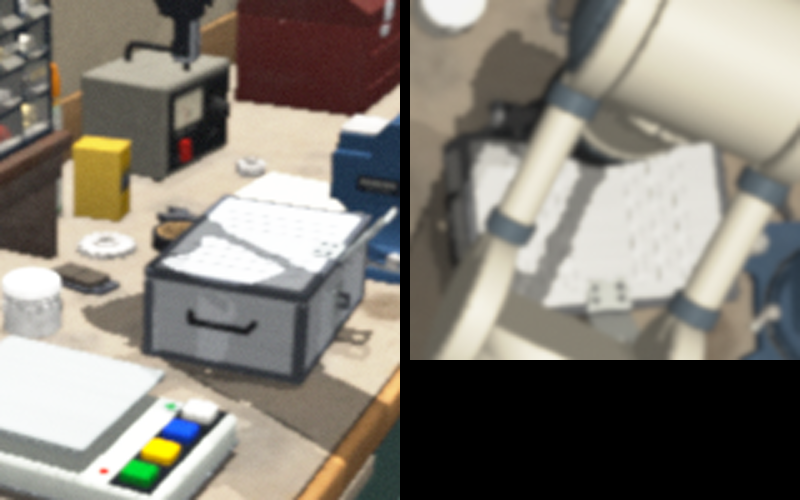

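Lid is shut flat (side crop 148–370); the hasp sticks forward and up from (333,250) to (395,210).

```bash
python3 - <<'E'
from h import *
s=get_image('side')
for cx,cy in((.494,-.307),(.490,-.302)):
  H=np.array([cx-.0835,cy-.005,.0885]);print(proj(s,H).round(1))
  for h in(1.57,1.8,2.0,2.2,2.4,2.6): print(h,proj(s,H+.066*np.array([-np.sin(h),0,-np.cos(h)])).round(1))
E
```

```text
[427.9 193.1]
1.57 [454.5 198.1]
1.8 [454.4 192.1]
2.0 [453.1 186.8]
2.2 [450.8 181.8]
2.4 [447.6 177.3]
2.6 [443.5 173.4]
[428.7 194.1]
1.57 [455.5 199.1]
1.8 [455.4 193.1]
2.0 [454.1 187.8]
2.2 [451.8 182.8]
2.4 [448.6 178.3]
2.6 [444.5 174.3]
```

{"name": "jog_arm", "arguments": {"steps": [{"slide": [-42, 21.5, 0], "roll": 0}, {"slide": [-42, 21.5, 0], "roll": 0}, {"slide": [-42, 22, 0], "roll": 0}, {"slide": [-43, 22, 0], "roll": 0}, {"slide": [0, 0, 0], "roll": -0.06}, {"slide": [0, 0, 40], "roll": 0}, {"slide": [0, 0, 40], "roll": 0}, {"slide": [0, 0, 40], "roll": 0}, {"slide": [0, 0, 20], "roll": 0}, {"slide": [0, 0, 0], "roll": 0}]}}

```text
t: 78.5
ee_pos: [0.3742, -0.311, 0.1576]
ee_rot: [1.0, 0.029, -0.001, -0.001]
force: [0.0, -0.3, -0.1]
gripper_width: -0.0003
finger_force: 0.0
```

{"name": "jog_arm", "arguments": {"steps": [{"slide": [0, 0, 10], "roll": 0}, {"slide": [0, 0, 10], "roll": 0}, {"slide": [0, 0, 10], "roll": 0}, {"slide": [0, 0, 10], "roll": 0}, {"slide": [0, 0, 10], "roll": 0}, {"slide": [0, 0, 10], "roll": 0}, {"slide": [0, 0, 10], "roll": 0}, {"slide": [0, 0, 10], "roll": 0}, {"slide": [0, 0, 4], "roll": 0}, {"slide": [0, 0, 0], "roll": 0}]}}

```text
t: 79.75
ee_pos: [0.3748, -0.3116, 0.0752]
ee_rot: [1.0, 0.029, -0.0, -0.0]
force: [-0.4, -0.3, -0.5]
gripper_width: 0.0003
finger_force: 0.0
```

{"name": "jog_arm", "arguments": {"steps": [{"slide": [5, 0, -3], "roll": 0}, {"slide": [5, 0, 0], "roll": 0}, {"slide": [5, 0, 0], "roll": 0}, {"slide": [3, 0, 0], "roll": 0}, {"slide": [2, 0, 0], "roll": 0}, {"slide": [2, 0, 0], "roll": 0}, {"slide": [0, 0, 0], "roll": 0}]}}

```text
t: 80.62
ee_pos: [0.397, -0.3104, 0.0786]
ee_rot: [1.0, 0.029, 0.0, -0.0]
force: [-0.1, 0.4, 0.6]
gripper_width: -0.0001
finger_force: 0.1
```

{"name": "jog_arm", "arguments": {"steps": [{"slide": [2, 0, 0], "roll": 0}, {"slide": [2, 0, 0], "roll": 0}, {"slide": [2, 0, 0], "roll": 0}, {"slide": [0, 0, 0], "roll": 0}]}}

```text
t: 81.12
ee_pos: [0.3996, -0.3103, 0.0784]
ee_rot: [1.0, 0.029, -0.004, -0.0]
force: [-16.1, 1.0, 5.7]
gripper_width: 0.0004
finger_force: 8.0
```

{"name": "jog_arm", "arguments": {"steps": [{"slide": [-10, 0, 0], "roll": 0}, {"slide": [-20, 0, 0], "roll": 0}, {"slide": [-20, 0, -20], "roll": 0}, {"slide": [0, 0, -50], "roll": 0}, {"slide": [0, 0, -60], "roll": 0}, {"slide": [0, 0, -60], "roll": 0}, {"slide": [0, -40, 0], "roll": 0}, {"slide": [0, -40, 0], "roll": 0}, {"slide": [0, -40, 0], "roll": 0}, {"slide": [0, -40, 0], "roll": 0}, {"slide": [0, -40, 0], "roll": 0}, {"slide": [0, -40, 0], "roll": 0}, {"slide": [0, 0, 0], "roll": 0}, {"slide": [0, 0, 0], "roll": 0}]}}

```text
t: 82.88
ee_pos: [0.339, -0.0737, 0.2688]
ee_rot: [1.0, 0.03, 0.001, 0.0]
force: [-0.6, -0.5, -0.4]
gripper_width: 0.0004
finger_force: 0.0
```

```bash
python3 - <<'E'
from h import *
print(monitor.sense()['ee_pos'])
s=snap('side','s17');t=snap('top','t17')
old=cv2.imread('pics/s16.png')[:,:,::-1]
for h in(0,.16,.5,1,1.57):
  H=np.array([.4105,-.312,.0885]);print(h,proj(s,H+.066*np.array([-np.sin(h),0,-np.cos(h)])).round(1))
for n,im in(('old',old),('new',s['image'])):
  print(n);g=cv2.cvtColor(im,cv2.COLOR_RGB2GRAY)
  print(g[168:236:3,406:460:3])
E
```

```text
[ 0.33900888 -0.07366975  0.26876748]
0 [425.8 217.8]
0.16 [429.9 218.3]
0.5 [438.4 217.3]
1 [448.8 210.9]
1.57 [454.5 198.1]
old
[[254 254 254 254 254 216  56  51  51  49  51  46  51  43  35  45  47  46]
 [232 253 253 254 254 254 252  92  48  49  51  47  47  49  51  52  49  50]
 [254 253 252 248 238 232 234 187  82  85  56  50  55 138 158  52  52  47]
 [254 253 254 254 254 254 254 254 254 237 138  58 139 222  68  52  54  41]
 [254 253 254 253 254 252 251 254 253 158  81 128 131  67  60  57  47  46]
 [254 253 254 253 253 252 253 253 172 102 169 131  74  69  68  76  81  88]
 [253 253 254 252 248 250 252 211 118 157 116  81  78  76  76  77  84  94]
 [254 254 254 247 244 244 243 210 157 123  89  69  99 103 103  93  90  97]
 [253 254 254 243 226 213 219 137 126 139  92  62  54 153 231 109  90  91]
 [211 250 252 254 252 148  81 103 124 138  98 108  91 138 127  79  66  71]
 [178 172 190 227 155  92 110 123 137 139  77  76  86 111 124 129 133 127]
 [175 177 177  96  61 100 117 126 134 139 102  87  69  65  62  67  74  87]
 [172 175 116  66  85 116 108 122 140 137 185 216 215 196 190 125 114 
[... 1785 characters left out ...]
187 185 188 194 205 191]
 [ 71  68  66 114 123 134 122  96 117  99 160 165 156 155 167 174 170 178]
 [126  66  81 132 139 131 121  89 107 178 171 160 163 166 167 170 165 187]
 [135  61  67 134 136 131 126 122 158 215 198 173 164 162 160 176 207 210]
 [132  54  74 140 136 134 110 109 213 216 218 216 212 210 214 217 219 219]
 [135  57  78 139 133 129  69 212 223 222 221 218 222 221 220 219 223 222]
 [134  59  82 137 134 111 117 210 219 221 219 222 221 223 217 217 220 173]
 [114  50  93 138 133 112 211 219 221 222 221 221 220 217 219 216 202 164]
 [ 97  49 101 137 100 209 219 221 220 222 218 220 220 223 224 214 158 196]
 [ 93  53 111 106 172 214 223 220 220 220 218 223 222 219 222 149 195 189]]
```

```bash
python3 - <<'E'
from h import *
t=get_image('top')
for h in(0,.1,.2,.4):
  H=np.array([.4105,-.312,.0885]);print(h,proj(t,H).round(1),proj(t,H+np.array([-.002,0,0])+.066*np.array([-np.sin(h),0,-np.cos(h)])).round(1))
g=cv2.cvtColor(t['image'],cv2.COLOR_RGB2GRAY)
print(np.arange(436,472,2));print(g[284:304,436:472:2])
s=get_image('side')['image'];g=cv2.cvtColor(s,cv2.COLOR_RGB2GRAY);print(np.arange(408,440));print(g[186:224:2,408:440])
E
```

```text
0 [454.6 295.2] [447.9 295.8]
0.1 [454.6 295.2] [448.1 298.3]
0.2 [454.6 295.2] [448.3 300.8]
0.4 [454.6 295.2] [448.9 305.5]
[436 438 440 442 444 446 448 450 452 454 456 458 460 462 464 466 468 470]
[[234 233 231 226 231 232 226 203 198 212 215 194 171 214 228 227 227 230]
 [235 235 231 226 229 231 225 191 180 211 213 185 152 205 226 227 228 229]
 [234 234 233 230 227 229 221 186 177 212 214 195 167 203 224 228 228 228]
 [230 233 233 232 229 230 217 191 191 214 214 205 180 207 224 226 226 225]
 [231 233 233 232 231 230 214 193 192 213 215 203 166 203 217 214 214 210]
 [233 233 232 231 230 229 208 181 173 211 215 200 156 193 188 174 172 163]
 [231 230 225 222 218 215 190 179 169 211 216 208 178 194 152 130 129 123]
 [216 213 197 187 177 168 158 193 189 213 214 213 204 200 137 112 112 113]
 [164 158 146 138 131 125 137 200 197 198 194 195 195 185 131 115 119 123]
 [121 118 114 111 108 109 125 179 169 157 150 147 147 142 129 131 138 142]
 [112 112 110 107 103 102 106 133 125 118 116 115 116 120 140 147 150 150]
 [123 125 123 119 111 113 108 106 106 111 117 123 124 129 148 153 153 149]

[... 2559 characters left out ...]
6 111 140 162 164 164 165 161 163]
 [ 84  66  63  63  70  96 122 132 136 136 140 136 130 130 126 128 122 120
  114 110 112 112 109 140 179 198 198 191 178 169 163 162]
 [ 80  65  58  64  65  94 121 133 137 137 134 138 132 131 128 126 126 128
  122 121 108 106 157 201 215 217 215 205 198 188 180 172]
 [ 74  62  60  61  74 102 131 137 138 135 136 136 134 131 124 127 123 117
  113 103 122 172 208 218 218 217 216 216 217 213 212 210]
 [ 67  55  55  58  75 112 132 139 138 133 136 136 135 133 123 109  96  78
   87 138 189 209 216 219 219 222 219 220 218 219 217 216]
 [ 66  50  53  60  79 115 133 137 137 135 135 136 137 128 118  90  69  98
  171 210 221 221 222 223 223 222 220 221 219 217 219 218]]
```

The strap no longer projects in either view, so the hasp is flat, and the arm is clear.

```bash
python3 -c "
from cell import ticket
print(ticket.job_done())"
```

```text
the job is handed in; nothing more can be done
None
```

I handed the job in with every step carried out: scale on and zeroed, three-carton column weighed and stored, cartons in the case, scale off, lid shut and hasp down. The hand-in returned no verdict, and I judged the hasp flat from push force and image pixels, not by viewing a final picture.

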